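# Lay out the hardware on a guitar body for drilling

## Task

Lay out the hardware on the white guitar body ready for drilling: slide the drill bushing fully home into the bore of the dark steel jig, lay the wide pickup flat across the body, in line with the bridge and midway between the bridge and the end of the neck, and lay the control plate inside the outline on the card template, either way round. Then stand the black knob upright on top of the plate, on the round mark at the end away from the switch. Leave the slim pickup where it is and do not knock over the glue bottle.

Things in the scene. Friction and masses are not known exactly. Their poses are not given: they have to be found in the camera images.
- guitar: White solid guitar body lying flat, fixed, about 385 x 315 mm, flat top 45 mm above the bench. Origin: centre of its underside; x along its length towards the neck (away from the robot), z up. The wooden neck (56 mm wide) lies on the top along x; its square end on the body is at x = +105 mm, and it stands 22 mm above the top.
- bridge: Bridge, screwed to the guitar's top on the centre line: steel plate 42 mm (x) by 80 mm (y) with six brass saddles, 10 mm high. Origin: centre of its underside, on the guitar's top; x points along the guitar towards the neck.
- jig: Drilling jig fixed on the guitar's top beside the bridge (left or right, it changes): dark steel block 56 x 56 x 28 mm with one vertical through bore in its centre, 17.5 mm wide with a 2 mm chamfered mouth. Origin: centre of its underside (on the guitar's top), on the bore's axis; mouth at z = +28 mm.
- template: Brown card template, 134 x 50 mm, paper thin, stuck on the guitar's top on the other side of the bridge from the jig; a black outline 114 x 38 mm shows where the control plate goes. Origin: its centre, on the guitar's top; x along its length. The plate laid here rests at the height of the guitar's top.
- bushing: Loose steel drill bushing standing upright on its slim end: shank 16 mm across, 26 mm long, foot chamfered; above it a collar 23 mm across, 20 mm high (46 mm in all), about 80 g. Origin: centre of the foot; z up. Fully home, the collar rests on the jig and the foot is 2 mm above the guitar's top.
- pickup: Loose wide guitar pickup: steel-covered bar 38 mm (x) by 70 mm (y), 20 mm high, with two rows of six dark dots on top, about 140 g. Origin: centre of its underside; z up. Rigid, may be gripped across its 38 mm.
- slim_pickup: Loose slim pickup, not wanted in this job: bar 20 mm (x) by 70 mm (y), 20 mm high, with one row of six dots. Origin: centre of its underside.
- plate: Loose steel control plate lying flat: 110 mm (x) by 36 mm (y), 6 mm thick, about 110 g. Near one end (x = +36 mm) a black switch with white lever, 25 mm above the underside; near the other (x = -32 mm) a flush round mark, 19 mm, black with a brass middle, for the knob. Origin: centre of its underside; z up. Grip across its 36 mm at the middle.
- knob: Loose black round control knob standing upright: foot 25 mm across (3 mm high), then 23 mm across, 20 mm high in all, white pointer line on top, 30 g, plain flat underside. Origin: centre of its underside; z up.
- glue: White glue bottle with a red cap standing upright beyond the loose parts, 60 mm across, 160 mm high. A bystander. Origin: centre of its underside.
Not all that is in view belongs to the job. Leave any green, orange or purple look-alike of the plate alone.

How it is judged:
By the outcome, as a careful person would: the job done as asked, in the order asked, and still so for the second after the job is handed in, with the robot touching nothing.
It also fails if it takes over 115 s, if anything falls off the work surface, if the arm or the gripper's body presses on something with over 40 N, if the wrist force passes 120 N, or if a joint passes its speed limit or range.

## Robot

A 6-joint arm with a two-finger parallel gripper is mounted at the origin on the work surface. World frame = base frame: x ahead of the robot, y to its left, z up, the work surface at z = 0. Lengths are in m, angles in rad, forces in N, time in s.
With the tool pointing down it reaches from about 0.35 to 0.975 m from the base axis. Payload 4.9 kg.
Tool frame: the origin (TCP) lies at the very end of the fingers, on their centre line; the grasp point (between the pads) lies 19 mm behind it; z points along the fingers, x is the direction in which the jaws open and shut, and the axes are right-handed (so a half turn about z gives the same grasp; the last joint's range is limited). The gripper opens to 85 mm and grips with 20 to 120 N. Pads are 22 mm wide; open, the fingers measure 114 mm over their backs; the gripper's body (76 mm by 85 mm) begins 54 mm behind the grasp point. The pads swing forward as they close: fully open they stand 13 mm farther back than shut.
Start: joints at [1.12, 0.053, 1.613, -0, 1.476, -0.119], TCP at [0.204, 0.591, 0.231] pointing down, gripper open.
Joint ranges: [-3.01, 3.01], [-1.01, 2.22], [0.06, 2.58], [-1.02, 4.17], [0.09, 2.62], [-3.14, 3.14]. Speed limits (rad/s): [2.57, 2.57, 3.14, 3.14, 3.14, 3.14].

## Interface

Orientations are given as a rotation vector (axis times angle).
In Python, from station import ctrl, get_image, calibration, job gives the robot as it stands.
- The arm moves only by the tool jog_arm, never from a script. Its argument "deltas" is a list of rows, each a list of 3 entries, a list of its own where there are three numbers: the turn, a rotation vector about the tool's x, y, z in degrees, then the shift along the tool's x, y, z in m, then the finger opening in m, from 0 to 0.0854. In form: [[[ax, ay, az], [tx, ty, tz], gripper], ...]. A call has 1 to 12 rows; each row is the pose to reach, as a shift and turn from the pose commanded when the call began, along the tool's axes at that moment; what a row does not reach only later rows make up. A row lasts 1/12 s, in which the tool goes at most 41.7 mm and 7.16 degrees, less where a joint would pass 70% of its speed; a pose out of reach is approached as far as the arm can. A call with a gripper value outside its range is refused whole. The fingers move at their own pace and stop on an object; "squeeze" is the grip in N (left out, the last holds). Time passes only in rows, so rows that repeat a pose let the fingers close. It gives the time, the measured TCP pose, the force and the opening at its end, in the units of the state.
- ctrl.get_obs(): the state, without advancing time (a new reading comes with each control period).
- get_image(name): name is "scene" or "top"; returns the picture (400x640x3 uint8, red, green, blue); there is no depth.
- calibration(name): a dict with "mtx" (3x3 intrinsics, pixels), "k1" (the pictures are not rectified: a ray, as slopes to the right and down, at radius r is drawn at 1 + k1 r^2 times it, then the intrinsics apply), "origin" and "rotation" of the camera in the world. Camera axes: x right, y up, looking along -z (the intrinsics and any distortion apply to the point x, -y, -z); pixel columns grow to the right and rows downward; lengths in m; the calibration is good to about 2 mm. A picture is of the moment at which its call begins. calibration takes no time and is no camera call.
- job.finish_job(): hands the job in, once; it reports no verdict.
The state is a dict: "t": time; "q": joint angles; "dq": joint speeds; "effort": joint torques, N m; "tool_pos": TCP position; "tool_rot": TCP orientation; "contact_force": force on the tool from outside, world axes, zero at the start; "wrist_torque": the same for the moment, N m; "opening": finger opening in m.
Only numpy, scipy, OpenCV 4.12 (cv2) and the standard library are available. Lean on these libraries where they do the work, as an engineer would, in place of code of your own. Each camera call takes 0.05 s, during which the arm holds its last target.

## Working session

There is one attempt and no reset: what is moved stays moved. The work goes in short steps, Python scripts to look and compute and a tool call to move; the robot and the scene stay as the last step left them, time stands still between calls to the robot, and variables do not carry over. Pictures are saved under pics/ and viewed, and the job is handed in when it is done.

Besides the shell and the picture viewer there is one more tool, called by a JSON object that holds its "method" and its "body". jog_arm: Moves the arm, as the interface text tells. Its arguments: {"type":"object","properties":{"deltas":{"type":"array","items":{"type":"array"}},"squeeze":{"type":"number"}},"required":["deltas"]}

```bash
ls; mkdir -p pics
python3 - <<'E'
from station import ctrl,get_image,calibration
import cv2
for n in("scene","top"):
    im=get_image(n); cv2.imwrite(f"pics/{n}0.png",im[:,:,::-1]); print(n,calibration(n))
print(ctrl.get_obs())
E
```

```text
pics
scene {'mtx': array([[474.08345415,   0.        , 318.95470104],
       [  0.        , 474.08345415, 199.38910511],
       [  0.        ,   0.        ,   1.        ]]), 'k1': -0.10242739263697578, 'origin': array([ 1.0018136 , -0.62650467,  1.1230664 ]), 'rotation': array([0.56674543, 0.24796198, 0.82214623])}
top {'mtx': array([[450.7244312 ,   0.        , 314.73880381],
       [  0.        , 450.7244312 , 194.31012737],
       [  0.        ,   0.        ,   1.        ]]), 'k1': -0.11722904146633269, 'origin': array([ 0.37952664, -0.1142243 ,  1.38067399]), 'rotation': array([ 0.05202123, -0.06077302, -1.55429791])}
{'t': 0.1, 'q': array([ 1.12001798e+00,  5.33008976e-02,  1.61417515e+00,  2.41005214e-05,
        1.47603753e+00, -1.19001888e-01]), 'dq': array([ 0.00147516, -0.00169252, -0.00287405,  0.00028489, -0.00208389,
       -0.00053784]), 'effort': array([ 4.62145017e-04, -3.94901562e+01, -3.71363282e+01, -9.20592038e-05,
        3.87464082e-03, -1.56301434e-05]), 'tool_pos': array([0.20331634, 0.59039097, 0.23016872]), 'tool_rot': array([ 2.55703665,  1.82359592, -0.00266458]), 'contact_force': array([ 0.09741547, -0.66293167, -0.21350416]), 'wrist_torque': array([0.02977728, 0.00841562, 0.04390003]), 'opening': 0.08563979960693696}
```

View pics/scene0.png

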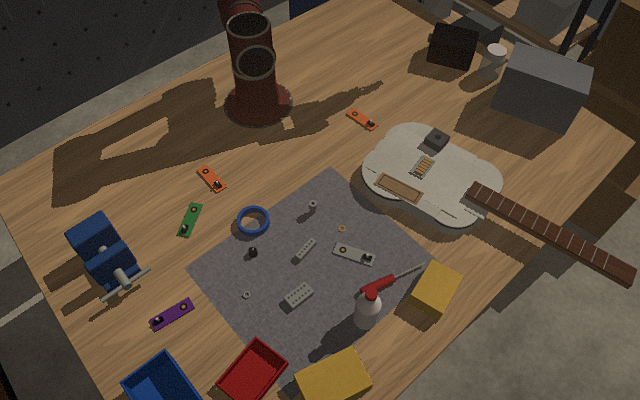

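View pics/top0.png

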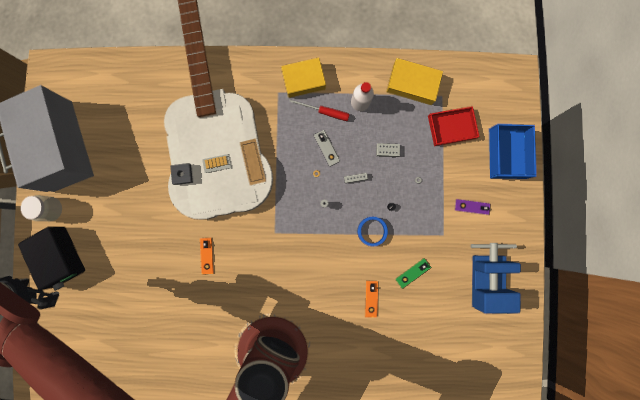

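```bash
cat > h.py <<'E'
import numpy as np,cv2
from scipy.spatial.transform import Rotation as R
from scipy.optimize import brentq
from station import ctrl,get_image,calibration
C={n:calibration(n) for n in("scene","top")}
def dist(n):
    return np.array([C[n]['k1'],0,0,0.])
def proj(n,P):
    c=C[n]; M=R.from_rotvec(c['rotation']).as_matrix()
    p=(np.atleast_2d(P)-c['origin'])@M
    p=p*[1,-1,-1]
    return cv2.projectPoints(p.reshape(-1,1,3),np.zeros(3),np.zeros(3),c['mtx'],dist(n))[0].reshape(-1,2)
def ray(n,uv):
    c=C[n]; M=R.from_rotvec(c['rotation']).as_matrix()
    u=cv2.undistortPoints(np.array(uv,float).reshape(-1,1,2),c['mtx'],dist(n)).reshape(-1,2)
    d=np.c_[u[:,0],-u[:,1],-np.ones(len(u))]@M.T
    return c['origin'],d
def onz(n,uv,z):
    o,d=ray(n,uv); return o+d*((z-o[2])/d[:,2])[:,None]
def tri(us,ut):
    A=[];b=[]
    for n,u in(("scene",us),("top",ut)):
        o,d=ray(n,u); d=d[0]/np.linalg.norm(d[0]); Q=np.eye(3)-np.outer(d,d); A.append(Q);b.append(Q@o)
    x=np.linalg.lstsq(np.vstack(A),np.hstack(b),rcond=None)[0]; return x
def crop(im,x0,y0,w,h,s,f):
    c=cv2.resize(im[y0:y0+h,x0:x0+w],None,fx=s,fy=s,interpolation=cv2.INTER_CUBIC)
    cv2.imwrite(f,c[:,:,::-1])
E
python3 - <<'E'
from h import *
s=cv2.imread("pics/scene0.png")[:,:,::-1];t=cv2.imread("pics/top0.png")[:,:,::-1]
crop(t,155,85,130,140,4,"pics/t_g.png"); crop(t,280,90,160,150,4,"pics/t_m.png")
crop(s,350,115,160,120,5,"pics/s_g.png"); crop(s,230,190,160,125,5,"pics/s_m.png")
E
```

```text
(no output)
```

View pics/t_g.png

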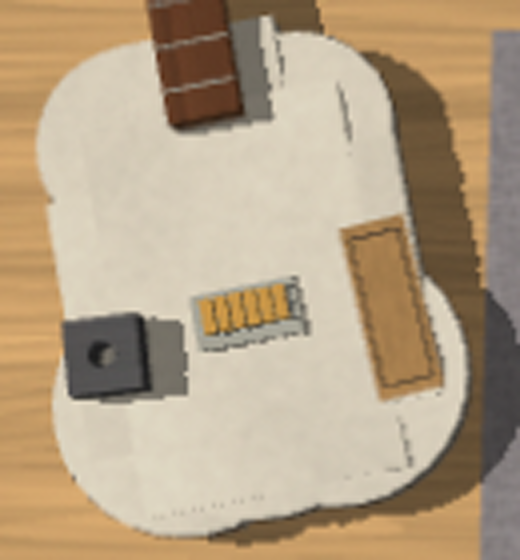

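View pics/t_m.png

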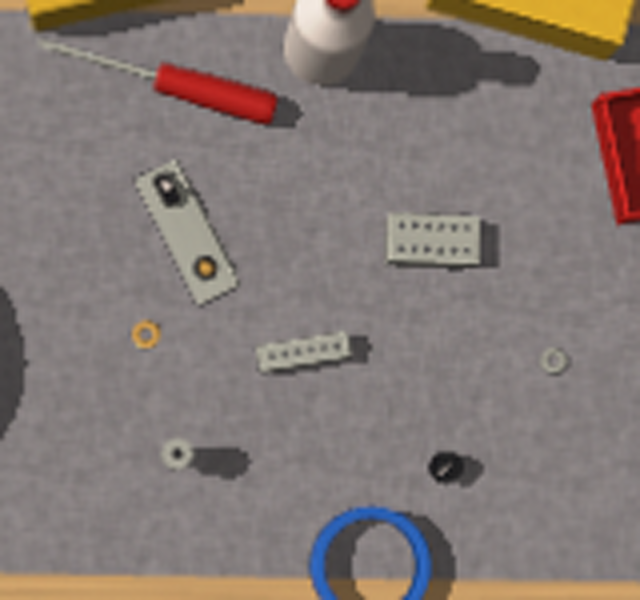

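View pics/s_g.png

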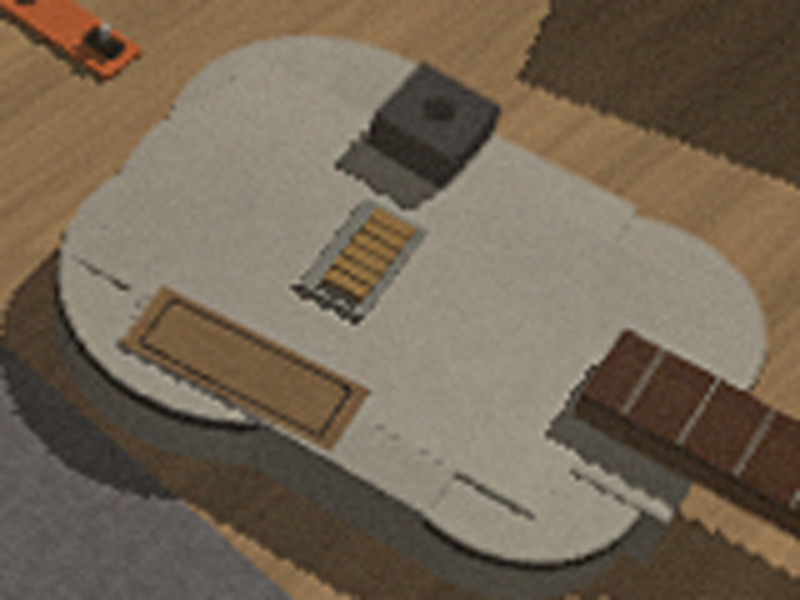

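View pics/s_m.png

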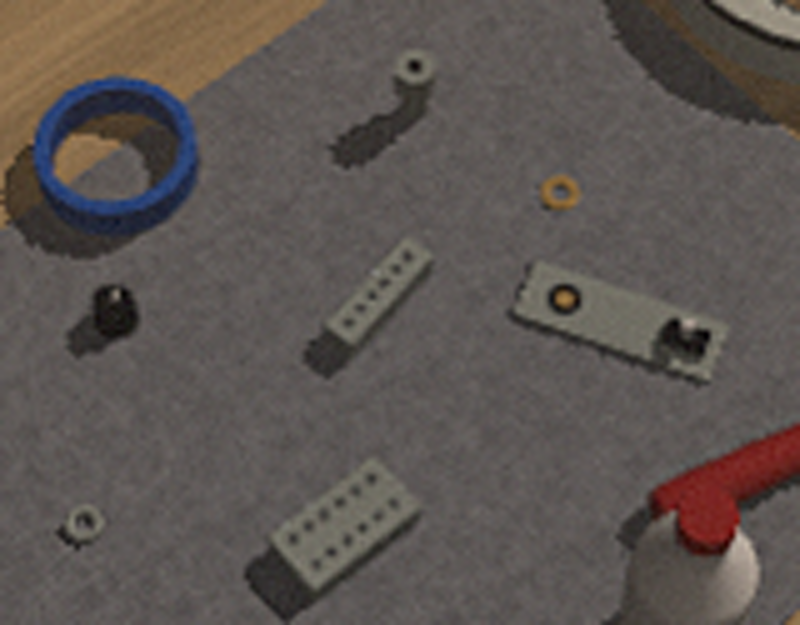

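```bash
cat >> h.py <<'E'
def tiles(im,boxes,s,f,cols):
    # boxes: (x0,y0) with common w,h ; annotated with ticks every 5 px
    out=[]
    w,h=boxes[0][2:]
    for x0,y0,_,_ in boxes:
        c=cv2.resize(im[y0:y0+h,x0:x0+w],None,fx=s,fy=s,interpolation=cv2.INTER_LINEAR)[:,:,::-1].copy()
        for k in range(0,w,5):
            X=int((k+.5)*s); cv2.line(c,(X,0),(X,4 if k%10 else 9),(0,0,255),1)
            if k%10==0: cv2.putText(c,str(x0+k),(X+1,18),0,.35,(0,0,255),1)
        for k in range(0,h,5):
            Y=int((k+.5)*s); cv2.line(c,(0,Y),(4 if k%10 else 9,Y),(0,0,255),1)
            if k%10==0: cv2.putText(c,str(y0+k),(10,Y+4),0,.35,(0,0,255),1)
        c[-1]=0;c[:,-1]=0
        out.append(c)
    while len(out)%cols: out.append(out[0]*0)
    cv2.imwrite(f,np.vstack([np.hstack(out[i:i+cols]) for i in range(0,len(out),cols)]))
E
python3 - <<'E'
from h import *
s=cv2.imread("pics/scene0.png")[:,:,::-1];t=cv2.imread("pics/top0.png")[:,:,::-1]
tiles(t,[(310,125,33,42),(373,135,33,42),(308,185,33,42),(378,188,33,42)],9,"pics/ta.png",2)
tiles(t,[(165,155,48,36),(198,145,48,36),(236,138,48,50)[:2]+(48,36),(190,95,48,36)],8,"pics/tb.png",2)
tiles(s,[(328,235,52,36),(280,275,52,36),(300,190,52,36),(240,235,52,36)],7.5,"pics/sa.png",2)
tiles(s,[(418,122,52,36),(400,150,52,36),(372,170,52,36),(450,172,52,36)],7.5,"pics/sb.png",2)
E
```

```text
(no output)
```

View pics/ta.png

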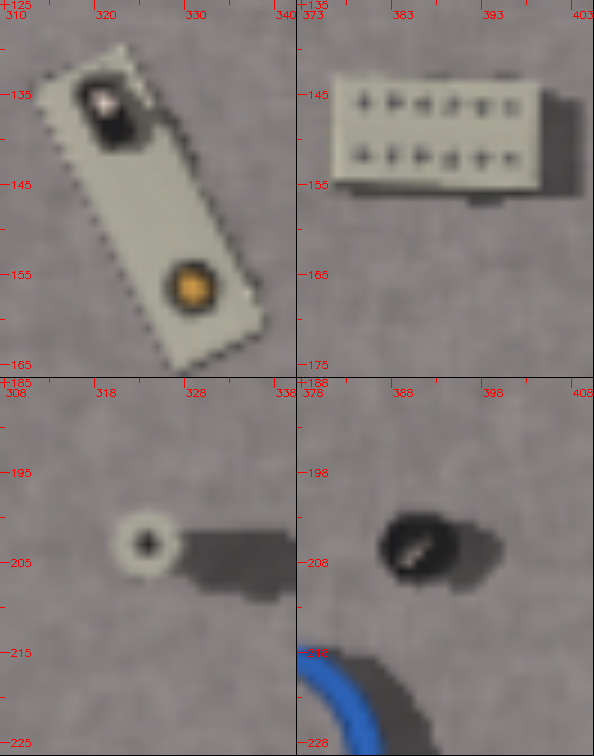

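View pics/tb.png

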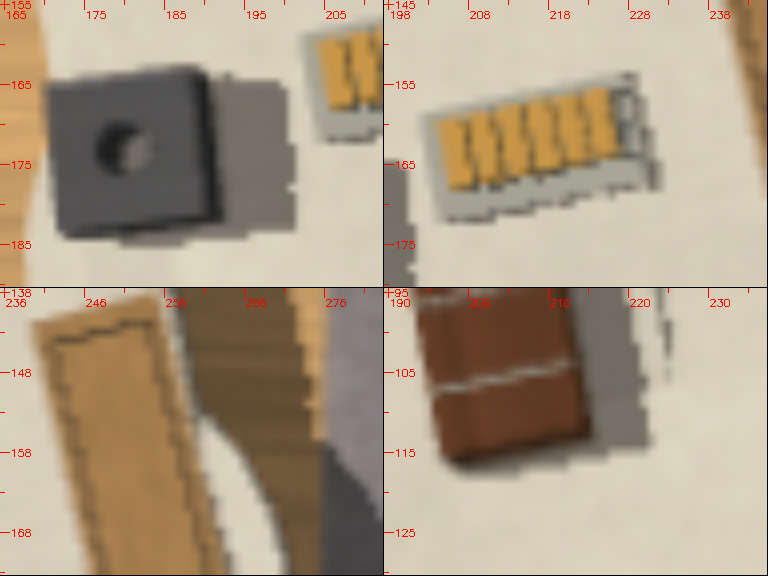

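View pics/sa.png

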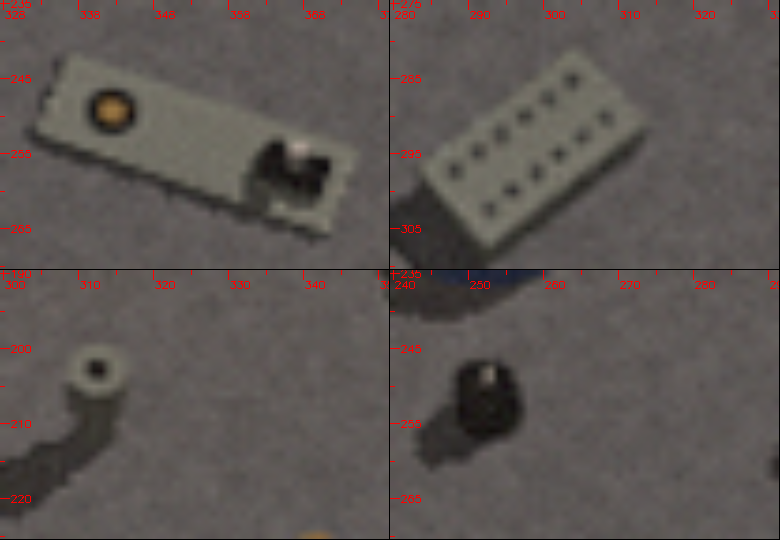

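View pics/sb.png

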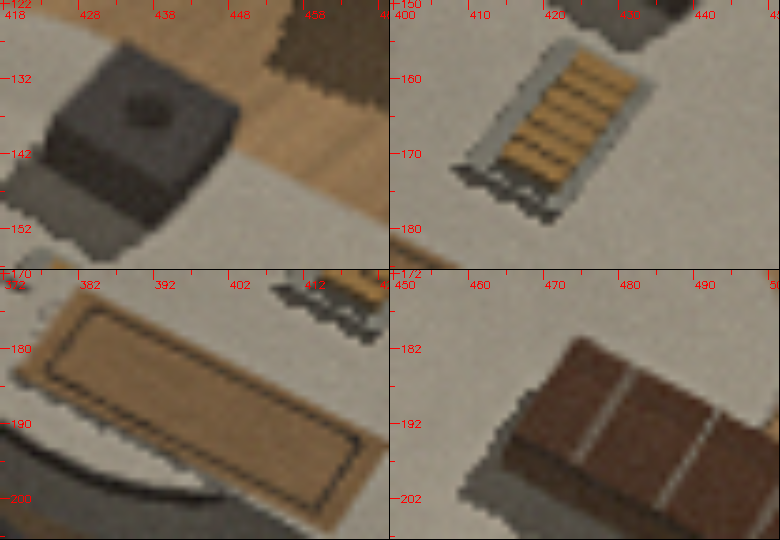

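```bash
cat > fit.py <<'E'
from h import *
from scipy.optimize import least_squares
def corners(a,b,z): return np.array([[a,b,z],[a,-b,z],[-a,-b,z],[-a,b,z]])/1000
O={
'plate':(np.vstack([corners(55,18,6),[[-.032,0,.006]]]),
  [(313.6,135.3),(323.2,129.6),(339.1,160.3),(329.5,165.9),(330.9,156.5)],
  [(375.1,254.9),(371.1,265.2),(332.4,251.0),(337.1,241.6),(342.4,249.3)]),
'pickup':(corners(19,35,20),[(376.5,142.8),(399.6,143.4),(399.6,155.6),(376.5,154.7)],
  [(313.8,291.2),(292.8,307.8),(283.5,296.5),(304.2,280.9)]),
'jig':(np.vstack([corners(28,28,73),[[0,0,.073]]]),[(170.5,164.9),(188.9,163),(191,181.8),(172.5,184),(179.75,173)],
  [(449.5,136.4),(441.2,146.8),(425.2,137.1),(434.2,127.1),(437.5,136.3)]),
'bridge':(corners(21,40,48),[(202.1,158.9),(229.25,153.9),(232,168.25),(205.1,172.25)],
  [(434.8,161.2),(422.2,179.1),(407.8,172.2),(423.1,154.6)]),
'template':(corners(67,25,45),[(239.75,141.75),(255.25,138.25),(265.5,180.75),(250.25,184.5)],
  [(423.9,192.4),(415.2,204.6),(373.1,183.5),(382.4,171.9)]),
'bushing':(np.array([[0,0,.046]]),[(323.8,203.05)],[(312.4,202.8)]),
'knob':(np.array([[0,0,.010]]),[(391.2,206.3)],[(252.6,251.8)]),
'neckend':(np.array([[0,.028,.067],[0,-.028,.067]]),[(198.4,116.6),(215.25,113.1)],[(474.6,180.6),(464.8,194.2)]),
}
def solve(m,obs,x0):
    def f(p):
        c,s=np.cos(p[2]),np.sin(p[2])
        w=m@np.array([[c,s,0],[-s,c,0],[0,0,1]])+[p[0],p[1],0]
        return np.concatenate([(proj(n,w)-u).ravel() for n,u in obs]+([[p[2]*.01]] if len(m)==1 else []))
    r=least_squares(f,x0); return r.x,np.sqrt(np.mean(r.fun**2))
if __name__=="__main__":
  for k,(m,t,s) in O.items():
    g=onz('top',np.mean(t,0),m[0,2])[0]; 
    yaw=0.5 if k=='plate' else 0
    for nm,ob in(('both',[('top',t),('scene',s)]),('top',[('top',t)]),('scene',[('scene',s)])):
        x,e=solve(m,ob,[g[0],g[1],yaw]); print(k,nm,np.round(x[:2]*1000,1),round(np.degrees(x[2]),2),'rms',round(e,2))
E
python3 fit.py
```

```text
plate both [ 623.8 -156.9] 27.18 rms 0.69
plate top [ 623.6 -154.5] 28.26 rms 0.39
plate scene [ 624.2 -158.9] 26.23 rms 0.46
pickup both [ 620.7 -345.9] -0.85 rms 0.59
pickup top [ 620.1 -343.6] -0.56 rms 0.18
pickup scene [ 621.2 -347.4] -1.08 rms 0.45
jig both [530.  274.4] 8.47 rms 0.53
jig top [529.5 275.5] 7.77 rms 0.33
jig scene [531.1 272.2] 9.4 rms 0.42
bridge both [564.8 171.3] 11.45 rms 0.69
bridge top [564.  172.8] 10.98 rms 0.45
bridge scene [566.2 168.8] 11.91 rms 0.53
template both [571.7  64.7] 15.13 rms 0.57
template top [572.2  66.4] 15.05 rms 0.36
template scene [571.6  62.6] 15.27 rms 0.34
bushing both [ 450.2 -150.6] 0.0 rms 0.52
bushing top [ 450.2 -148.2] 0.0 rms 0.0
bushing scene [ 450.6 -153.1] 0.0 rms 0.0
knob both [ 445.5 -357.7] 0.0 rms 0.44
knob top [ 445.4 -355.4] 0.0 rms 0.0
knob scene [ 445.8 -359.5] 0.0 rms 0.0
neckend both [709.  203.7] 11.13 rms 0.78
neckend top [707.1 205.3] 12.17 rms 0.5
neckend scene [711.1 201. ] 10.32 rms 0.35
```

```bash
cat >> h.py <<'E'
def delta(x,y,z,psi,base=None):
    """tool-frame shift (mm) and turn (deg) to reach world target (m), tool down, jaw yaw psi deg"""
    o=ctrl.get_obs(); 
    p=np.array(o['tool_pos']);M=R.from_rotvec(o['tool_rot'])
    if base is not None: p=np.array(base[0])/1000; a=np.radians(base[1]); M=R.from_matrix(np.array([[np.cos(a),np.sin(a),0],[np.sin(a),-np.cos(a),0],[0,0,-1]]))
    a=np.radians(psi);T=R.from_matrix(np.array([[np.cos(a),np.sin(a),0],[np.sin(a),-np.cos(a),0],[0,0,-1]]))
    print('turn',np.round(np.degrees((M.inv()*T).as_rotvec()),2),'shift',np.round(M.inv().apply(np.array([x,y,z])/1000-p),4))
def st():
    o=ctrl.get_obs(); X=R.from_rotvec(o['tool_rot']).as_matrix()
    print('t',round(o['t'],2),'pos',np.round(np.array(o['tool_pos'])*1000,1),'psi',round(np.degrees(np.arctan2(X[1,0],X[0,0])),2),'tilt',np.round(X[:2,2],4),'F',np.round(o['contact_force'],1),'T',np.round(o['wrist_torque'],2),'open',round(o['opening']*1000,1),'q',np.round(o['q'],2))
E
python3 - <<'E'
from h import *
st();
delta(450,200,231,90,([204,591,231],71)); delta(450,-150,150,90,([204,591,231],71))
E
```

```text
t 0.1 pos [203.3 590.4 230.2] psi 70.99 tilt [-0.0009 -0.0017] F [ 0.1 -0.7 -0.2] T [0.03 0.01 0.04] open 85.6 q [ 1.12  0.05  1.61  0.    1.48 -0.12]
turn [  0.   0. -19.] shift [-0.2896  0.3599  0.    ]
turn [  0.   0. -19.] shift [-0.6205  0.4738  0.081 ]
```

{"method": "jog_arm", "body": {"deltas": [[[0,0,-19],[-0.29,0.36,0],0.05],[[0,0,-19],[-0.29,0.36,0],0.05],[[0,0,-19],[-0.29,0.36,0],0.05],[[0,0,-19],[-0.29,0.36,0],0.05],[[0,0,-19],[-0.29,0.36,0],0.05],[[0,0,-19],[-0.29,0.36,0],0.05],[[0,0,-19],[-0.29,0.36,0],0.05],[[0,0,-19],[-0.29,0.36,0],0.05],[[0,0,-19],[-0.29,0.36,0],0.05],[[0,0,-19],[-0.29,0.36,0],0.05],[[0,0,-19],[-0.29,0.36,0],0.05],[[0,0,-19],[-0.29,0.36,0],0.05]]}}

```text
t: 1.1
tool_pos: [0.4517, 0.1946, 0.231]
tool_rot: [2.227, 2.212, -0.002]
contact_force: [-0.5, 0.1, -0.3]
opening: 0.0499
```

Run:
```python
from h import *
st();delta(450,-150,140,90,([450,200,231],90)); delta(450,-150,140,90)
```

```text
t 1.1 pos [451.7 194.6 231. ] psi 89.61 tilt [ 0.0007 -0.0023] F [-0.5  0.1 -0.3] T [-0.01  0.05 -0.03] open 49.9 q [ 0.26 -0.27  1.91 -0.    1.5  -1.31]
turn [0. 0. 0.] shift [-0.35   0.     0.091]
turn [ 0.04  0.13 -0.39] shift [-0.3444  0.0005  0.0918]
```

{"method": "jog_arm", "body": {"deltas": [[[0,0,0],[-0.35,0,0.091],0.05],[[0,0,0],[-0.35,0,0.091],0.05],[[0,0,0],[-0.35,0,0.091],0.05],[[0,0,0],[-0.35,0,0.091],0.05],[[0,0,0],[-0.35,0,0.091],0.05],[[0,0,0],[-0.35,0,0.091],0.05],[[0,0,0],[-0.35,0,0.091],0.05],[[0,0,0],[-0.35,0,0.091],0.05],[[0,0,0],[-0.35,0,0.091],0.05],[[0,0,0],[-0.35,0,0.091],0.05],[[0,0,0],[-0.35,0,0.091],0.05],[[0,0,0],[-0.35,0,0.091],0.05]]}}

```text
t: 2.1
tool_pos: [0.4493, -0.1498, 0.1401]
tool_rot: [-2.221, -2.221, -0.0]
contact_force: [0.8, 0.8, -0.1]
opening: 0.0501
```

Run:
```python
from h import *
st()
s=get_image('scene');t=get_image('top');st()
print(proj('top',[[.45,-.15,.14]]),proj('scene',[[.45,-.15,.14]]))
tiles(t,[(285,165,70,60)],10,"pics/t1.png",1)
tiles(s,[(270,150,80,60)],10,"pics/s1.png",1)
```

```text
t 2.1 pos [ 449.3 -149.8  140.1] psi 90.0 tilt [-0.0005  0.0009] F [ 0.8  0.8 -0.1] T [ 0.03 -0.02 -0.02] open 50.1 q [-0.48 -0.25  2.05  0.    1.34 -2.05]
t 2.2 pos [ 449.7 -149.4  140.5] psi 90.09 tilt [0.0004 0.0001] F [ 0.3 -0.2  0.8] T [-0.04  0.02 -0.02] open 49.9 q [-0.48 -0.25  2.05  0.    1.34 -2.05]
[[325.34370333 201.35923625]] [[312.98643368 181.61242062]]
```

View pics/t1.png

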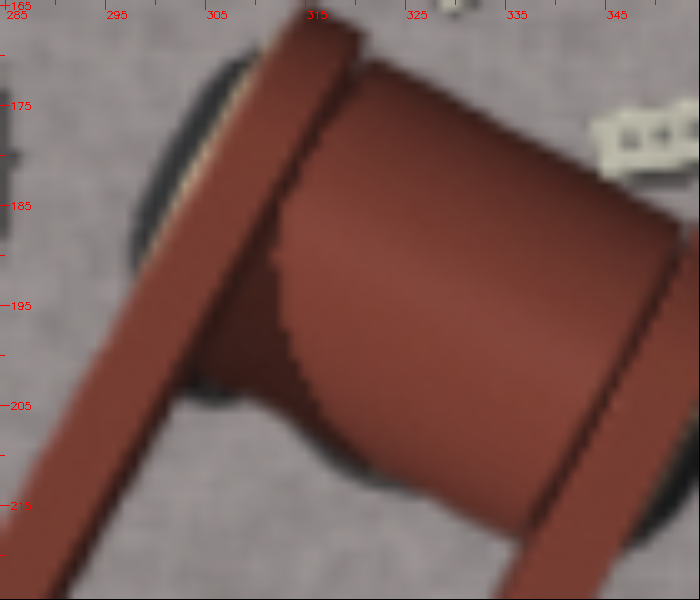

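View pics/s1.png

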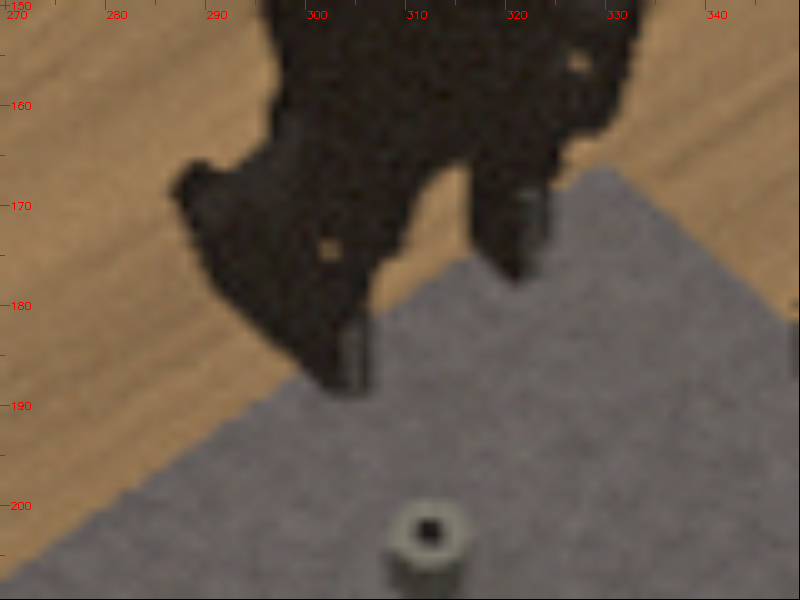

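{"method": "jog_arm", "body": {"deltas": [[[0,0,0],[0,0,0.06],0.05],[[0,0,0],[0,0,0.06],0.05],[[0,0,0],[0,0,0.09],0.05],[[0,0,0],[0,0,0.1135],0.05],[[0,0,0],[0,0,0.1135],0.05],[[0,0,0],[0,0,0.1135],0.04],[[0,0,0],[0,0,0.1135],0.03],[[0,0,0],[0,0,0.1135],0.025],[[0,0,0],[0,0,0.1135],0.02],[[0,0,0],[0,0,0.1135],0.015],[[0,0,0],[0,0,0.1135],0.01],[[0,0,0],[0,0,0.1135],0.01]], "squeeze": 25}}

```text
t: 3.2
tool_pos: [0.4512, -0.1511, 0.0291]
tool_rot: [2.219, 2.219, 0.003]
contact_force: [-0.2, 1.7, 7.0]
opening: 0.0218
```

Run:
```python
from h import *
st()
s=get_image('scene')
tiles(s,[(270,150,80,60)],10,"pics/s2.png",1)
```

```text
t 3.2 pos [ 451.2 -151.1   29.1] psi 89.98 tilt [ 0.0039 -0.0011] F [-0.2  1.7  7. ] T [0.39 0.04 0.03] open 21.8 q [-0.48 -0.09  2.11  0.    1.11 -2.05]
```

View pics/s2.png

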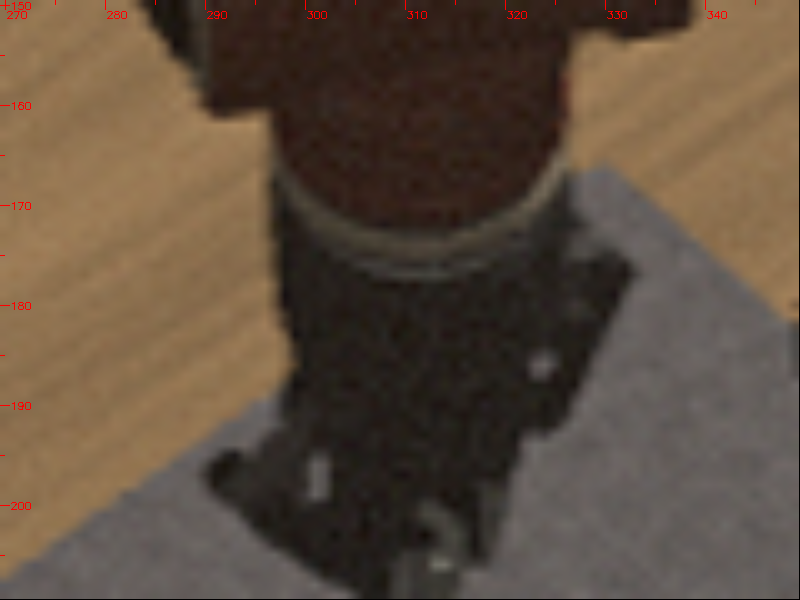

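{"method": "jog_arm", "body": {"deltas": [[[0,0,0],[0,0,-0.0015],0.01],[[0,0,0],[0,0,-0.0015],0.01],[[0,0,0],[0,0,-0.0015],0.01],[[0,0,0],[0,0,-0.0015],0.01]], "squeeze": 30}}

```text
t: 3.58
tool_pos: [0.4501, -0.151, 0.0292]
tool_rot: [2.221, 2.22, 0.001]
contact_force: [-0.4, 0.3, 6.1]
opening: 0.022
```

Run:
```python
from h import *
st()
```

```text
t 3.58 pos [ 450.1 -151.    29.2] psi 89.99 tilt [ 0.0015 -0.0009] F [-0.4  0.3  6.1] T [ 0.05 -0.01  0.02] open 22.0 q [-0.48 -0.09  2.11 -0.    1.11 -2.05]
```

{"method": "jog_arm", "body": {"deltas": [[[0,0,0],[0,0,-0.03],0.01],[[0,0,0],[0,0,-0.06],0.01],[[0,0,0],[0,0,-0.1],0.01],[[0,0,0],[0,0,-0.13],0.01],[[0,0,0],[0,0,-0.13],0.01],[[0,0,0],[0,0,-0.13],0.01]]}}

```text
t: 4.08
tool_pos: [0.4504, -0.1511, 0.1601]
tool_rot: [2.219, 2.218, 0.002]
contact_force: [-0.4, -0.1, -1.5]
opening: 0.0217
```

Run:
```python
from h import *
st()
s=get_image('scene')
tiles(s,[(270,110,80,60)],10,"pics/s3.png",1)
delta(530,274,158,90,([450,-150,158],90))
```

```text
t 4.08 pos [ 450.4 -151.1  160.1] psi 89.99 tilt [ 0.0034 -0.0019] F [-0.4 -0.1 -1.5] T [0.   0.03 0.  ] open 21.7 q [-0.48 -0.27  2.03 -0.    1.38 -2.05]
turn [0. 0. 0.] shift [0.424 0.08  0.   ]
```

View pics/s3.png

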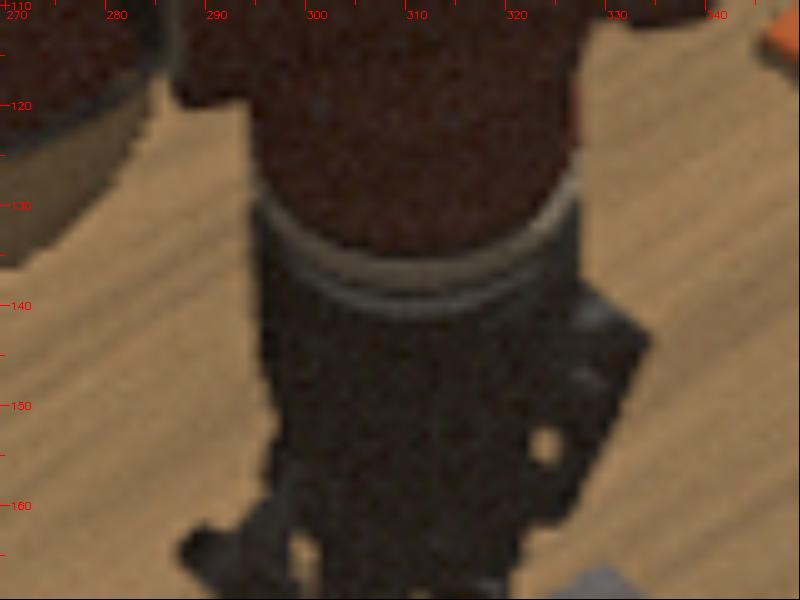

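Run:
```python
from h import *
st()
s=get_image('scene')
tiles(s,[(280,145,70,55)],11,"pics/s3.png",1)
st()
```

```text
t 4.13 pos [ 449.1 -150.5  157.9] psi 89.98 tilt [-0.0004  0.0001] F [-0.   0.1 -1.3] T [ 0.01 -0.01 -0.01] open 22.0 q [-0.48 -0.27  2.03 -0.    1.38 -2.05]
t 4.18 pos [ 448.3 -150.1  156.5] psi 89.98 tilt [-0.0026  0.0013] F [ 0.1 -0.7 -0.2] T [0.01 0.03 0.  ] open 21.9 q [-0.48 -0.26  2.03 -0.    1.38 -2.05]
```

View pics/s3.png

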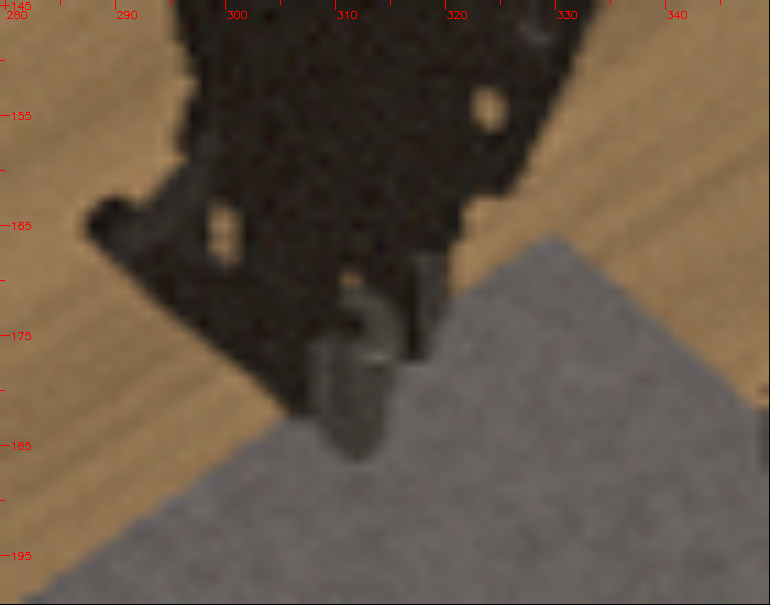

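{"method": "jog_arm", "body": {"deltas": [[[0,0,0],[0.424,0.08,0],0.01],[[0,0,0],[0.424,0.08,0],0.01],[[0,0,0],[0.424,0.08,0],0.01],[[0,0,0],[0.424,0.08,0],0.01],[[0,0,0],[0.424,0.08,0],0.01],[[0,0,0],[0.424,0.08,0],0.01],[[0,0,0],[0.424,0.08,0],0.01],[[0,0,0],[0.424,0.08,0],0.01],[[0,0,0],[0.424,0.08,0],0.01],[[0,0,0],[0.424,0.08,0],0.01],[[0,0,0],[0.424,0.08,0],0.01],[[0,0,0],[0.424,0.08,0.01],0.01]]}}

```text
t: 5.18
tool_pos: [0.5295, 0.2764, 0.1475]
tool_rot: [-2.217, -2.226, -0.0]
contact_force: [-0.2, -0.0, -0.8]
opening: 0.0216
```

{"method": "jog_arm", "body": {"deltas": [[[0,0,0],[0,0,0.02],0.01],[[0,0,0],[0,0,0.036],0.01],[[0,0,0],[0,0,0.036],0.01],[[0,0,0],[0,0,0.036],0.01],[[0,0,0],[0,0,0.036],0.01],[[0,0,0],[0,0,0.036],0.01]]}}

```text
t: 5.68
tool_pos: [0.5302, 0.2729, 0.1133]
tool_rot: [2.222, 2.22, 0.002]
contact_force: [0.3, -0.4, -0.1]
opening: 0.0216
```

Run:
```python
from h import *
st()
s=get_image('scene')
tiles(s,[(400,90,70,55)],11,"pics/s4.png",1)
st()
```

```text
t 5.68 pos [530.2 272.9 113.3] psi 89.94 tilt [0.0015 0.0004] F [ 0.3 -0.4 -0.1] T [ 0.01 -0.03 -0.03] open 21.6 q [ 0.35  0.08  1.78 -0.    1.27 -1.22]
t 5.73 pos [530.3 273.2 113.6] psi 89.95 tilt [0.0019 0.0006] F [ 0.   0.8 -0.9] T [ 0.07 -0.01  0.03] open 21.7 q [ 0.35  0.08  1.78 -0.    1.27 -1.22]
```

View pics/s4.png

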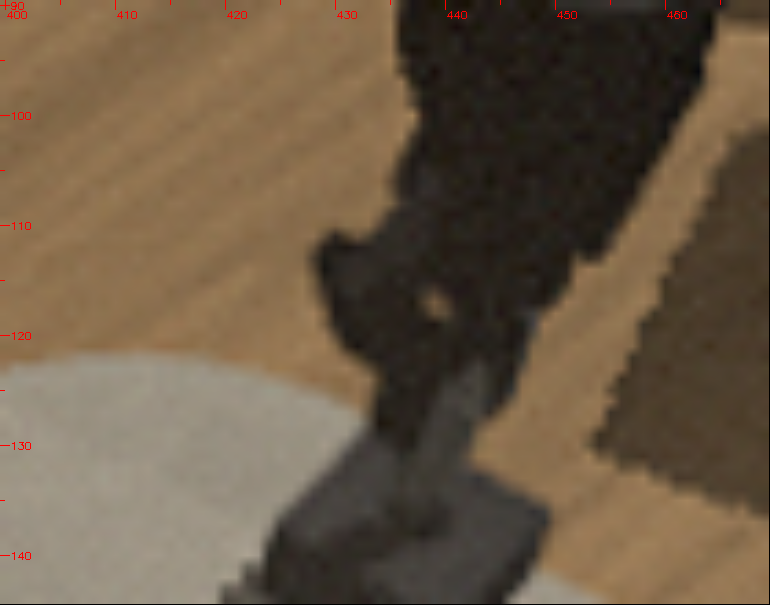

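{"method": "jog_arm", "body": {"deltas": [[[0,0,0],[0,0,0.006],0.01],[[0,0,0],[0,0,0.01],0.01],[[0,0,0],[0,0,0.013],0.01],[[0,0,0],[0,0,0.015],0.01],[[0,0,0],[0,0,0.017],0.01],[[0,0,0],[0,0,0.017],0.01],[[0,0,0],[0,0,0.017],0.01]]}}

```text
t: 6.32
tool_pos: [0.5297, 0.2739, 0.0953]
tool_rot: [-2.221, -2.221, -0.002]
contact_force: [0.9, 3.0, -1.1]
opening: 0.0213
```

Run:
```python
from h import *
st()
s=get_image('scene')
tiles(s,[(400,90,70,55)],11,"pics/s5.png",1)
st()
```

```text
t 6.32 pos [529.7 273.9  95.3] psi 89.99 tilt [0.0006 0.0009] F [ 0.9  3.  -1.1] T [ 0.57 -0.34 -0.03] open 21.3 q [ 0.35  0.11  1.79  0.    1.24 -1.22]
t 6.37 pos [529.6 273.9  95.3] psi 89.99 tilt [0.0005 0.0009] F [ 1.2  3.2 -1.5] T [ 0.61 -0.32 -0.03] open 21.6 q [ 0.35  0.11  1.79  0.    1.24 -1.22]
```

View pics/s5.png

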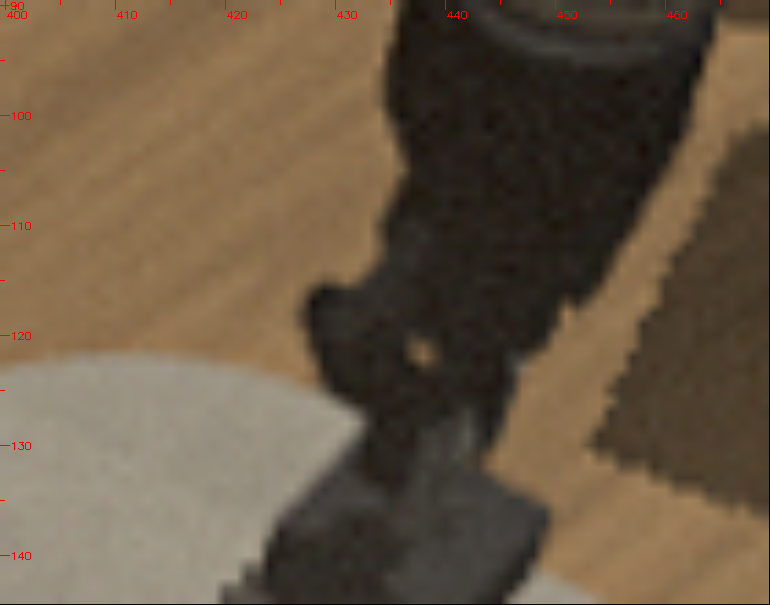

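{"method": "jog_arm", "body": {"deltas": [[[0,0,0],[0.001,0.0005,0.004],0.01],[[0,0,0],[0.001,0.0005,0.008],0.01],[[0,0,0],[0.001,0.0005,0.012],0.01],[[0,0,0],[0.001,0.0005,0.015],0.01],[[0,0,0],[0.001,0.0005,0.018],0.01],[[0,0,0],[0.001,0.0005,0.021],0.01],[[0,0,0],[0.001,0.0005,0.021],0.01],[[0,0,0],[0.001,0.0005,0.021],0.01]]}}

```text
t: 7.03
tool_pos: [0.5306, 0.275, 0.0761]
tool_rot: [2.221, 2.221, 0.002]
contact_force: [-2.1, 2.0, 7.9]
opening: 0.0217
```

Run:
```python
from h import *
st()
```

```text
t 7.03 pos [530.6 275.   76.1] psi 90.0 tilt [0.0011 0.0009] F [-2.1  2.   7.9] T [ 0.3   0.35 -0.01] open 21.7 q [ 0.35  0.13  1.8   0.    1.21 -1.22]
```

{"method": "jog_arm", "body": {"deltas": [[[0,0,0],[0,0,0.002],0.01],[[0,0,0],[0,0,0.004],0.01],[[0,0,0],[0,0,0.004],0.01],[[0,0,0],[0,0,0.004],0.01]]}}

```text
t: 7.37
tool_pos: [0.5313, 0.2755, 0.0754]
tool_rot: [2.221, 2.221, 0.004]
contact_force: [-8.7, 0.4, 21.7]
opening: 0.0214
```

{"method": "jog_arm", "body": {"deltas": [[[0,0,0],[0,0,-0.002],0.05],[[0,0,0],[0,0,-0.003],0.05],[[0,0,0],[0,0,-0.003],0.05],[[0,0,0],[0,0,-0.03],0.05],[[0,0,0],[0,0,-0.07],0.05],[[0,0,0],[0,0,-0.1],0.05]]}}

```text
t: 7.87
tool_pos: [0.5293, 0.2738, 0.1704]
tool_rot: [-2.221, -2.221, 0.004]
contact_force: [2.2, -0.0, 1.8]
opening: 0.0501
```

Run:
```python
from h import *
st()
s=get_image('scene')
tiles(s,[(400,90,70,60)],10,"pics/s6.png",1)
```

```text
t 7.87 pos [529.3 273.8 170.4] psi 89.98 tilt [-0.0025 -0.0015] F [ 2.2 -0.   1.8] T [ 0.02 -0.03  0.02] open 50.1 q [ 0.35  0.03  1.74 -0.    1.37 -1.22]
```

View pics/s6.png

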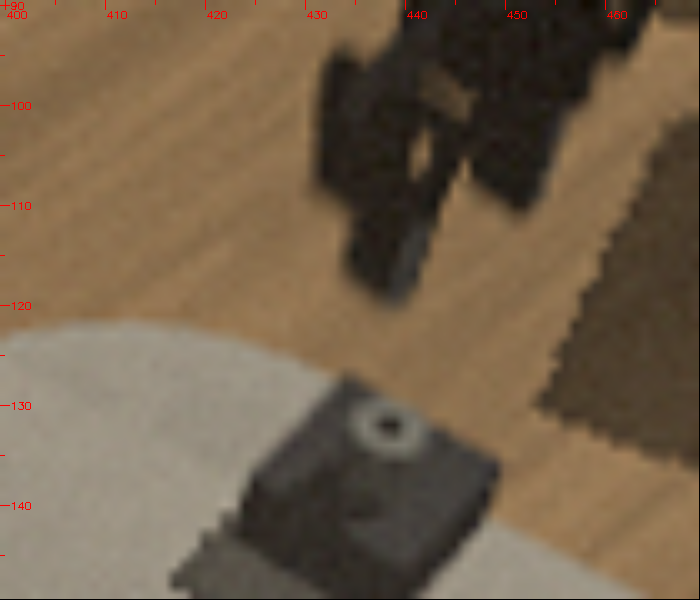

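Run:
```python
from h import *
s=cv2.imread("pics/scene0.png")[:,:,::-1];t=cv2.imread("pics/top0.png")[:,:,::-1]
tiles(s,[(590,235,50,52),(455,170,50,52)],8,"pics/n1.png",2)
tiles(t,[(172,0,45,40),(185,85,45,40)],8.5,"pics/n2.png",2)
delta(620.7,-345,150,0,([530,274,172],90))
delta(480,-20,200,0,([530,274,172],90))
```

```text
turn [ 0.  0. 90.] shift [-0.619   0.0907  0.022 ]
turn [ 0.  0. 90.] shift [-0.294 -0.05  -0.028]
```

View pics/n1.png

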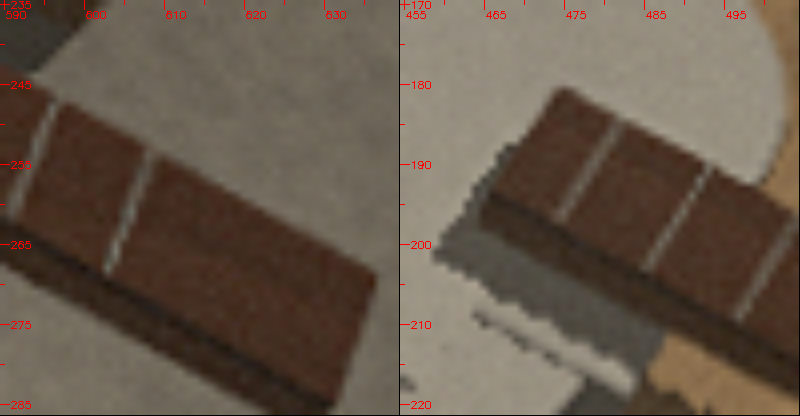

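View pics/n2.png

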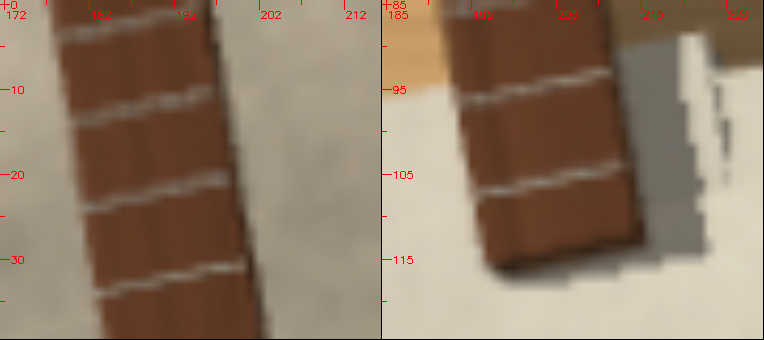

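Run:
```python
from h import *
def yaw(n,a,b):
    p=onz(n,[a,b],.067); d=p[1]-p[0]; return np.round(np.degrees(np.arctan2(d[1],d[0])),2),np.round(p[:,:2]*1000,1).tolist()
print(yaw('scene',(474.9,180.5),(636.5,268.3)),yaw('scene',(465.4,193.9),(631,285.5)))
print(yaw('top',(197.2,116),(178,4)),yaw('top',(215,112.5),(196.8,4)))
# guitar joint fit: params X(neck end centre) y yaw, db (bridge dist)
from scipy.optimize import least_squares
from fit import O
ne=np.array([[0,.028,.067],[0,-.028,.067]])
bm,bt,bs=O['bridge']
def f(p):
    c,s=np.cos(p[2]),np.sin(p[2]);Rz=np.array([[c,s,0],[-s,c,0],[0,0,1]])
    r=[]
    L=p[5]
    for n,E,B,off in(('scene',[(474.9,180.5),(465.4,193.9)],bs,p[6:8]),('top',[(197.2,116),(215.1,113.1)],bt,-p[6:8])):
        T=np.array([p[0]+off[0],p[1]+off[1],0])
        r+=[(proj(n,ne@Rz+T)-E).ravel(),(proj(n,(bm-[p[3],0,0])@Rz+T)-B).ravel()]
        if n=='scene':
            r.append((proj(n,(ne+[L,0,0])@Rz+T)-[(636.5,268.3),(631,285.5)]).ravel())
        else:
            # edge line
            for e,q in((.028,(178,4)),(-.028,(196.8,4))):
                w=(onz(n,[q],.067)[0]-T)@Rz.T
                r.append([(w[1]-e)*350])
    return np.concatenate(r)
r=least_squares(f,[.709,.2035,.2,.147,0,.35,0,0]);print(np.round(r.x,4),np.degrees(r.x[2]),np.sqrt(np.mean(r.fun**2)))
print(np.round(r.fun,2))
p=r.x;d=np.array([np.cos(p[2]),np.sin(p[2])])
for k in(.0735,.079,.084): print(k,(p[:2]-d*p[3]+d*k)*1000)
```

```text
(np.float64(12.5), [[706.0, 231.3], [1170.4, 334.3]]) (np.float64(12.5), [[717.1, 173.9], [1183.9, 277.4]])
(np.float64(12.63), [[703.4, 234.2], [1062.1, 314.6]]) (np.float64(12.05), [[714.4, 180.8], [1061.3, 254.8]])
[ 7.1010e-01  2.0380e-01  2.2010e-01  1.4870e-01 -2.5501e+00  4.7730e-01
  1.3000e-03 -2.1000e-03] 12.609002367423033 0.49915152959767756
[-0.7   0.28  0.22  0.02  0.12  0.12 -0.32 -0.22  1.32 -0.23 -0.69  0.15
  0.04  0.42 -0.02 -0.44  0.31  0.24  0.64 -0.74  0.54  0.47 -0.64  0.01
 -0.79 -0.72  0.06  0.72  0.32 -0.42]
0.0735 [636.66929262 187.37248454]
0.079 [642.03664623 188.57311571]
0.084 [646.91605861 189.66459859]
```

Run:
```python
from h import *
print(onz('top',[(365.5,87)],.16), onz('scene',[(371,290)],.16),onz('top',[(358,105)],0.01),onz('scene',[(368,320)],0.02))
print(onz('top',[(357,178)],0.02))
delta(620.7,-345.5,140,-1,([530,274,172],90))
```

```text
[[ 0.7697709  -0.25720952  0.16      ]] [[ 0.76710291 -0.25811059  0.16      ]] [[ 0.75927136 -0.25144414  0.01      ]] [[ 0.78391881 -0.26539211  0.02      ]]
[[ 0.5294327  -0.24875056  0.02      ]]
turn [ 0.  0. 91.] shift [-0.6195  0.0907  0.032 ]
```

{"method": "jog_arm", "body": {"deltas": [[[0,0,45],[-0.31,0.045,0.016],0.07],[[0,0,45],[-0.31,0.045,0.016],0.07],[[0,0,45],[-0.31,0.045,0.016],0.07],[[0,0,45],[-0.31,0.045,0.016],0.07],[[0,0,45],[-0.31,0.045,0.016],0.07],[[0,0,45],[-0.31,0.045,0.016],0.07],[[0,0,45],[-0.31,0.045,0.016],0.07],[[0,0,45],[-0.31,0.045,0.016],0.07],[[0,0,45],[-0.31,0.045,0.016],0.07],[[0,0,45],[-0.31,0.045,0.016],0.07]]}}

```text
t: 8.75
tool_pos: [0.5742, -0.0367, 0.1529]
tool_rot: [-2.903, -1.198, 0.003]
contact_force: [-0.3, 0.3, 0.2]
opening: 0.0697
```

Run:
```python
from h import *
st(); delta(620.7,-345.5,140,-1,([575,-36,156],45)); delta(620.7,-345.5,140,-1)
```

```text
t 8.75 pos [574.2 -36.7 152.9] psi 44.84 tilt [-0.0025  0.0006] F [-0.3  0.3  0.2] T [ 0.02 -0.08 -0.02] open 69.7 q [-0.19 -0.    1.8   0.    1.34 -0.98]
turn [ 0.  0. 46.] shift [-0.1865  0.2512  0.016 ]
turn [-0.09  0.13 45.84] shift [-0.1847  0.2518  0.0126]
```

{"method": "jog_arm", "body": {"deltas": [[[0,0,46],[-0.1865,0.2515,0.014],0.07],[[0,0,46],[-0.1865,0.2515,0.014],0.07],[[0,0,46],[-0.1865,0.2515,0.014],0.07],[[0,0,46],[-0.1865,0.2515,0.014],0.07],[[0,0,46],[-0.1865,0.2515,0.014],0.07],[[0,0,46],[-0.1865,0.2515,0.014],0.07],[[0,0,46],[-0.1865,0.2515,0.014],0.07],[[0,0,46],[-0.1865,0.2515,0.014],0.07],[[0,0,46],[-0.1865,0.2515,0.014],0.07],[[0,0,46],[-0.1865,0.2515,0.014],0.07],[[0,0,46],[-0.1865,0.2515,0.014],0.07],[[0,0,46],[-0.1865,0.2515,0.014],0.07]]}}

```text
t: 9.75
tool_pos: [0.6211, -0.343, 0.14]
tool_rot: [-3.141, 0.024, 0.001]
contact_force: [0.6, 0.6, 0.7]
opening: 0.07
```

Run:
```python
from h import *
st();delta(620.7,-345.5,3,-1)
```

```text
t 9.75 pos [ 621.1 -343.   140. ] psi -0.87 tilt [-0.0007  0.0009] F [0.6 0.6 0.7] T [0.   0.03 0.  ] open 70.0 q [-0.61  0.31  1.48  0.    1.36 -0.59]
turn [-0.05  0.04  0.13] shift [-0.0003  0.0026  0.137 ]
```

{"method": "jog_arm", "body": {"deltas": [[[0,0,0],[0,0,0.05],0.07],[[0,0,0],[0,0,0.08],0.07],[[0,0,0],[0,0,0.11],0.07],[[0,0,0],[0,0,0.13],0.07],[[0,0,0],[0,0,0.137],0.07],[[0,0,0],[0,0,0.137],0.06],[[0,0,0],[0,0,0.137],0.05],[[0,0,0],[0,0,0.137],0.04],[[0,0,0],[0,0,0.137],0.03],[[0,0,0],[0,0,0.137],0.025],[[0,0,0],[0,0,0.137],0.025],[[0,0,0],[0,0,0.137],0.025]], "squeeze": 30}}

```text
t: 10.75
tool_pos: [0.6226, -0.3463, 0.0065]
tool_rot: [3.139, -0.028, 0.006]
contact_force: [-0.4, 2.4, 7.6]
opening: 0.0373
```

Run:
```python
from h import *
st()
```

```text
t 10.75 pos [ 622.6 -346.3    6.5] psi -1.01 tilt [ 0.004  -0.0022] F [-0.4  2.4  7.6] T [ 0.24  0.1  -0.03] open 37.3 q [-0.61  0.46  1.53  0.    1.15 -0.59]
```

{"method": "jog_arm", "body": {"deltas": [[[0,0,0],[0,0,-0.03],0.025],[[0,0,0],[0,0,-0.06],0.025],[[0,0,0],[0,0,-0.1],0.025],[[0,0,0],[0,0,-0.12],0.025],[[0,0,0],[0,0,-0.12],0.025],[[0,0,0],[0,0,-0.12],0.025],[[0,0,0],[0,0,-0.12],0.025]]}}

```text
t: 11.33
tool_pos: [0.6199, -0.3447, 0.1215]
tool_rot: [-3.14, 0.028, 0.004]
contact_force: [0.2, -0.4, -2.7]
opening: 0.0371
```

Run:
```python
from h import *
s=get_image('scene');t=get_image('top');st()
tiles(s,[(255,205,80,60)],10,"pics/s7.png",1)
delta(643,189,125,12.6,([621,-345.5,123],-1))
delta(632,-78,125,5.5,([621,-345.5,123],-1))
```

```text
t 11.43 pos [ 619.3 -344.3  120. ] psi -1.02 tilt [-0.0042  0.0029] F [-0.2  0.9 -1.7] T [-0.03 -0.    0.03] open 36.7 q [-0.61  0.33  1.49 -0.    1.33 -0.59]
turn [  0.    0.  -13.6] shift [ 0.0127 -0.5348 -0.002 ]
turn [ 0.   0.  -6.5] shift [ 0.0063 -0.2677 -0.002 ]
```

View pics/s7.png

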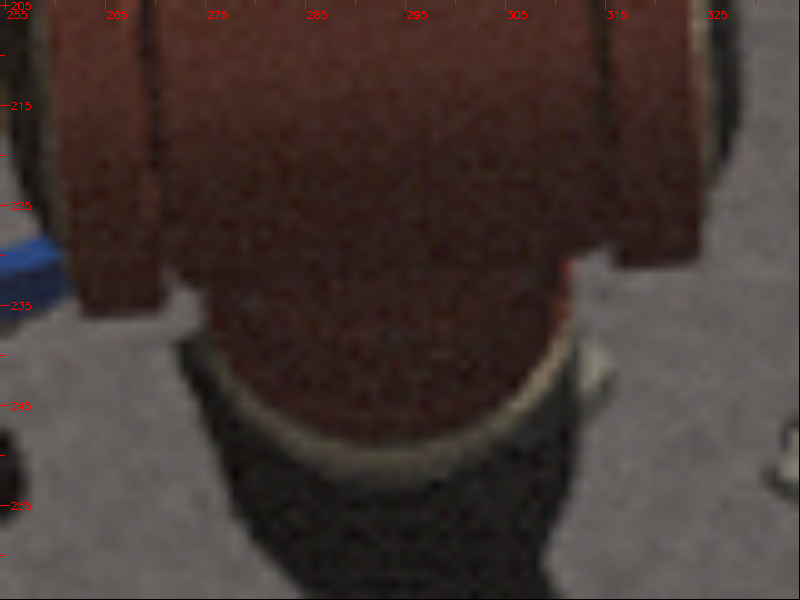

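{"method": "jog_arm", "body": {"deltas": [[[0,0,-6.5],[0.0063,-0.2677,-0.002],0.025],[[0,0,-6.5],[0.0063,-0.2677,-0.002],0.025],[[0,0,-6.5],[0.0063,-0.2677,-0.002],0.025],[[0,0,-6.5],[0.0063,-0.2677,-0.002],0.025],[[0,0,-6.5],[0.0063,-0.2677,-0.002],0.025],[[0,0,-6.5],[0.0063,-0.2677,-0.002],0.025],[[0,0,-6.5],[0.0063,-0.2677,-0.002],0.025],[[0,0,-6.5],[0.0063,-0.2677,-0.002],0.025]]}}

```text
t: 12.1
tool_pos: [0.6304, -0.073, 0.1228]
tool_rot: [-3.135, -0.158, 0.006]
contact_force: [0.8, -0.5, -2.0]
opening: 0.0375
```

Run:
```python
from h import *
st(); delta(643,189,115,12.6,([632,-78,125],5.5)); delta(643,189,115,12.6)
```

```text
t 12.1 pos [630.4 -73.  122.8] psi 5.78 tilt [-0.0041  0.0024] F [ 0.8 -0.5 -2. ] T [-0.03 -0.01  0.03] open 37.5 q [-0.23  0.16  1.68  0.    1.3  -0.33]
turn [ 0.   0.  -7.1] shift [ 0.0365 -0.2647  0.01  ]
turn [-0.17  0.21 -6.82] shift [ 0.0389 -0.2594  0.0083]
```

{"method": "jog_arm", "body": {"deltas": [[[0,0,-7.1],[0.0365,-0.2647,0.01],0.025],[[0,0,-7.1],[0.0365,-0.2647,0.01],0.025],[[0,0,-7.1],[0.0365,-0.2647,0.01],0.025],[[0,0,-7.1],[0.0365,-0.2647,0.01],0.025],[[0,0,-7.1],[0.0365,-0.2647,0.01],0.025],[[0,0,-7.1],[0.0365,-0.2647,0.01],0.025],[[0,0,-7.1],[0.0365,-0.2647,0.01],0.025],[[0,0,-7.1],[0.0365,-0.2647,0.01],0.025],[[0,0,-7.1],[0.0365,-0.2647,0.01],0.025],[[0,0,-7.1],[0.0365,-0.2647,0.01],0.025],[[0,0,-7.1],[0.0365,-0.2647,0.01],0.025]]}}

```text
t: 13.02
tool_pos: [0.6428, 0.1874, 0.1145]
tool_rot: [3.122, 0.341, -0.002]
contact_force: [0.3, 0.1, -1.8]
opening: 0.0372
```

Run:
```python
from h import *
s=get_image('scene');st();delta(643,189,56,12.6)
tiles(s,[(400,110,80,60)],10,"pics/s8.png",1)
```

```text
t 13.07 pos [642.9 187.5 114.8] psi 12.47 tilt [-0.0007 -0.0005] F [ 0.6 -0.4 -1.9] T [-0.01  0.03  0.  ] open 37.0 q [ 0.17  0.25  1.6  -0.    1.3  -0.04]
turn [ 0.02  0.05 -0.13] shift [ 0.0005 -0.0015  0.0588]
```

View pics/s8.png

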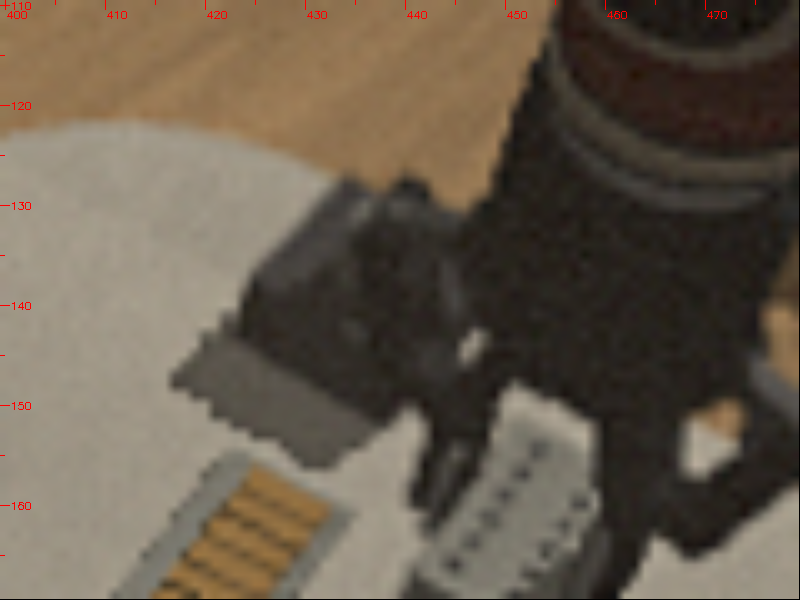

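{"method": "jog_arm", "body": {"deltas": [[[0,0,0],[0,-0.001,0.03],0.025],[[0,0,0],[0,-0.001,0.045],0.025],[[0,0,0],[0,-0.001,0.055],0.025],[[0,0,0],[0,-0.001,0.06],0.025],[[0,0,0],[0,-0.001,0.062],0.025],[[0,0,0],[0,-0.001,0.064],0.025],[[0,0,0],[0,-0.001,0.064],0.025],[[0,0,0],[0,-0.001,0.064],0.025]]}}

```text
t: 13.73
tool_pos: [0.6434, 0.1904, 0.0524]
tool_rot: [-3.122, -0.345, -0.003]
contact_force: [0.4, 0.4, -1.2]
opening: 0.0374
```

Run:
```python
from h import *
st()
```

```text
t 13.73 pos [643.4 190.4  52.4] psi 12.59 tilt [0.0018 0.0003] F [ 0.4  0.4 -1.2] T [-0.03 -0.03 -0.02] open 37.4 q [ 0.18  0.32  1.63  0.    1.2  -0.04]
```

Not yet in contact; lower a bit more, then release.

{"method": "jog_arm", "body": {"deltas": [[[0,0,0],[0,0.0005,0.001],0.025],[[0,0,0],[0,0.0005,0.002],0.025],[[0,0,0],[0,0.0005,0.003],0.025],[[0,0,0],[0,0.0005,0.003],0.025]]}}

```text
t: 14.07
tool_pos: [0.6437, 0.19, 0.0515]
tool_rot: [-3.123, -0.345, -0.002]
contact_force: [-4.8, -0.5, 9.3]
opening: 0.0374
```

Run:
```python
from h import *
st()
```

```text
t 14.07 pos [643.7 190.   51.5] psi 12.61 tilt [0.0016 0.0002] F [-4.8 -0.5  9.3] T [-0.2   0.86 -0.04] open 37.4 q [ 0.18  0.32  1.63 -0.    1.2  -0.04]
```

{"method": "jog_arm", "body": {"deltas": [[[0,0,0],[0,0,-0.003],0.05],[[0,0,0],[0,0,-0.003],0.052],[[0,0,0],[0,0,-0.003],0.052],[[0,0,0],[0,0,-0.03],0.052],[[0,0,0],[0,0,-0.06],0.052],[[0,0,0],[0,0,-0.1],0.052],[[0,0,0],[0,0,-0.1],0.052],[[0,0,0],[0,0,-0.1],0.052]]}}

```text
t: 14.73
tool_pos: [0.6452, 0.1901, 0.1526]
tool_rot: [-3.122, -0.344, -0.012]
contact_force: [0.1, 0.7, -0.3]
opening: 0.0521
```

Run:
```python
from h import *
st(); delta(634,16,160,-25,([643,190,150],12.6));delta(624,-157,140,-62.8,([634,16,160],-25))
```

```text
t 14.73 pos [645.2 190.1 152.6] psi 12.59 tilt [0.0074 0.0013] F [ 0.1  0.7 -0.3] T [0.01 0.08 0.04] open 52.1 q [ 0.18  0.21  1.57 -0.    1.35 -0.04]
turn [ 0.   0.  37.6] shift [-0.0467  0.1678 -0.01  ]
turn [ 0.   0.  37.8] shift [0.064 0.161 0.02 ]
```

{"method": "jog_arm", "body": {"deltas": [[[0,0,37.6],[-0.0467,0.1678,-0.01],0.07],[[0,0,37.6],[-0.0467,0.1678,-0.01],0.07],[[0,0,37.6],[-0.0467,0.1678,-0.01],0.07],[[0,0,37.6],[-0.0467,0.1678,-0.01],0.07],[[0,0,37.6],[-0.0467,0.1678,-0.01],0.07],[[0,0,37.6],[-0.0467,0.1678,-0.01],0.07],[[0,0,37.6],[-0.0467,0.1678,-0.01],0.07],[[0,0,37.6],[-0.0467,0.1678,-0.01],0.07]]}}

```text
t: 15.4
tool_pos: [0.6329, 0.0157, 0.1565]
tool_rot: [3.067, -0.679, -0.004]
contact_force: [-0.8, 0.1, 0.0]
opening: 0.07
```

{"method": "jog_arm", "body": {"deltas": [[[0,0,37.8],[0.064,0.161,0.02],0.07],[[0,0,37.8],[0.064,0.161,0.02],0.07],[[0,0,37.8],[0.064,0.161,0.02],0.07],[[0,0,37.8],[0.064,0.161,0.02],0.07],[[0,0,37.8],[0.064,0.161,0.02],0.07],[[0,0,37.8],[0.064,0.161,0.02],0.07],[[0,0,37.8],[0.064,0.161,0.02],0.07],[[0,0,37.8],[0.064,0.161,0.02],0.07],[[0,0,37.8],[0.064,0.161,0.02],0.07],[[0,0,37.8],[0.064,0.161,0.02],0.07]]}}

```text
t: 16.23
tool_pos: [0.6238, -0.1562, 0.1382]
tool_rot: [2.683, -1.634, -0.0]
contact_force: [0.4, 0.4, -0.4]
opening: 0.0702
```

Run:
```python
from h import *
st(); delta(624,-157,2,-62.8)
s=get_image('scene');t=get_image('top')
tiles(s,[(355,115,160,100)],5,"pics/s9.png",1)
tiles(t,[(160,90,110,100)],6,"pics/t9.png",1)
```

```text
t 16.23 pos [ 623.8 -156.2  138.2] psi -62.67 tilt [-0.0002  0.0001] F [ 0.4  0.4 -0.4] T [-0.02 -0.04  0.03] open 70.2 q [-0.36  0.17  1.65  0.    1.33  0.73]
turn [0.01 0.01 0.13] shift [0.0008 0.0002 0.1362]
```

View pics/s9.png

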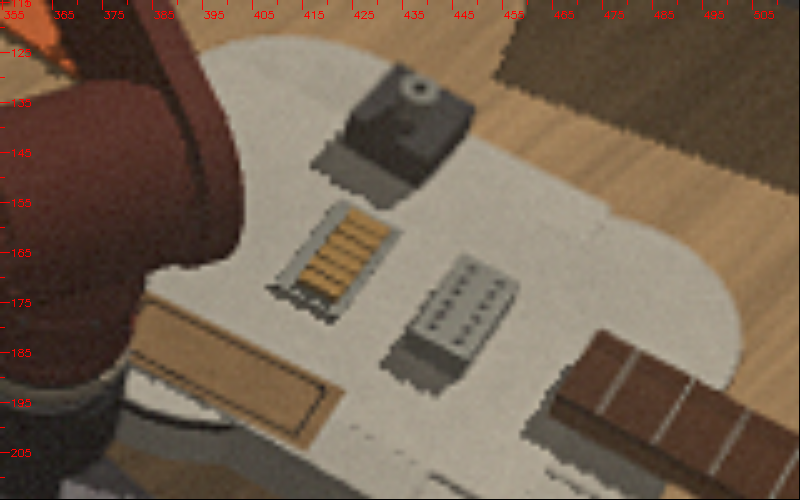

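View pics/t9.png

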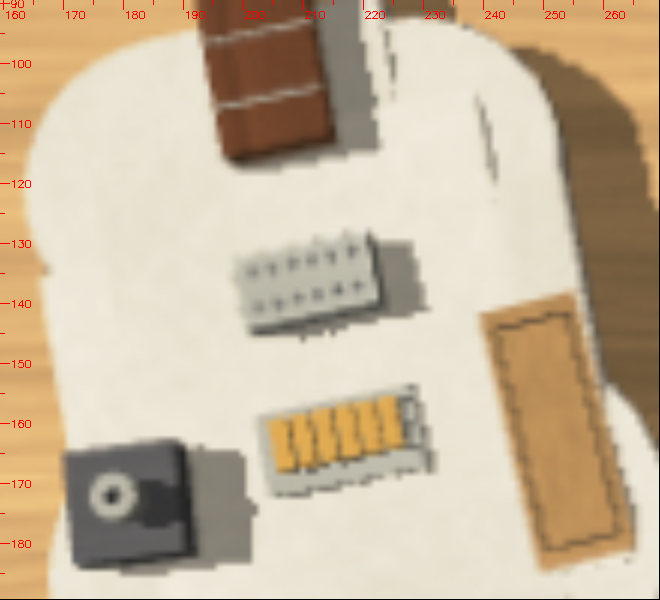

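{"method": "jog_arm", "body": {"deltas": [[[0,0,0],[0,0,0.05],0.06],[[0,0,0],[0,0,0.08],0.06],[[0,0,0],[0,0,0.11],0.055],[[0,0,0],[0,0,0.13],0.055],[[0,0,0],[0,0,0.138],0.055],[[0,0,0],[0,0,0.138],0.055],[[0,0,0],[0,0,0.138],0.055]]}}

```text
t: 16.92
tool_pos: [0.6244, -0.1571, 0.001]
tool_rot: [-2.682, 1.636, -0.002]
contact_force: [0.0, 0.2, 0.4]
opening: 0.055
```

Run:
```python
from h import *
st()
s=get_image('scene')
tiles(s,[(310,220,80,60)],10,"pics/s10.png",1)
```

```text
t 16.92 pos [ 624.4 -157.1    1. ] psi -62.77 tilt [ 0.001  -0.0004] F [0.  0.2 0.4] T [ 0.06 -0.03 -0.04] open 55.0 q [-0.36  0.33  1.71 -0.    1.1   0.73]
```

View pics/s10.png

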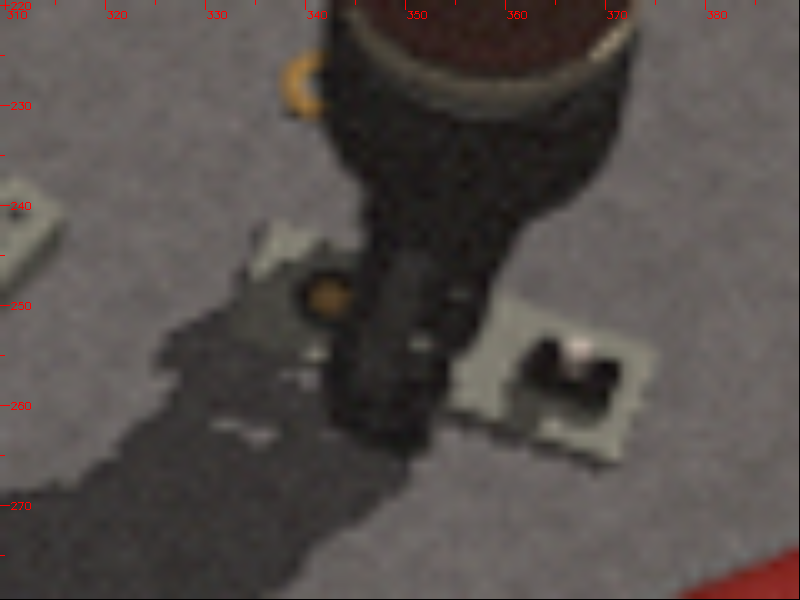

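Jaws straddle the plate's middle between mark (341,249) and switch (366,257). Close.

{"method": "jog_arm", "body": {"deltas": [[[0,0,0],[0,0,0],0.045],[[0,0,0],[0,0,0],0.04],[[0,0,0],[0,0,0],0.03],[[0,0,0],[0,0,0],0.025],[[0,0,0],[0,0,0],0.025],[[0,0,0],[0,0,0],0.025],[[0,0,0],[0,0,0],0.025]], "squeeze": 45}}

```text
t: 17.55
tool_pos: [0.6247, -0.1575, 0.0019]
tool_rot: [-2.681, 1.637, -0.003]
contact_force: [-1.8, 1.9, 5.1]
opening: 0.0338
```

Run:
```python
from h import *
st()
```

```text
t 17.55 pos [ 624.7 -157.5    1.9] psi -62.81 tilt [ 0.0021 -0.0007] F [-1.8  1.9  5.1] T [ 0.1   0.17 -0.03] open 33.8 q [-0.36  0.33  1.71  0.    1.1   0.73]
```

{"method": "jog_arm", "body": {"deltas": [[[0,0,0],[0,0,-0.02],0.025],[[0,0,0],[0,0,-0.05],0.025],[[0,0,0],[0,0,-0.09],0.025],[[0,0,0],[0,0,-0.115],0.025],[[0,0,0],[0,0,-0.115],0.025],[[0,0,0],[0,0,-0.115],0.025],[[0,0,0],[0,0,-0.115],0.025]]}}

```text
t: 18.13
tool_pos: [0.6228, -0.1569, 0.114]
tool_rot: [2.681, -1.637, -0.003]
contact_force: [0.1, -0.9, -1.1]
opening: 0.0341
```

Run:
```python
from h import *
st()
s=get_image('scene')
tiles(s,[(310,180,80,60)],10,"pics/s11.png",1)
delta(572.3,65.2,115,-74.9,([624.2,-157.1,115],-62.8))
t=cv2.imread("pics/top0.png")[:,:,::-1]
tiles(t,[(235,135,36,54)],11,"pics/tt.png",1)
s=cv2.imread("pics/scene0.png")[:,:,::-1]
tiles(s,[(370,168,58,40)],13,"pics/ts.png",1)
```

```text
t 18.13 pos [ 622.8 -156.9  114. ] psi -62.81 tilt [-0.0019  0.0007] F [ 0.1 -0.9 -1.1] T [0.01 0.04 0.01] open 34.1 q [-0.36  0.19  1.67  0.    1.29  0.73]
turn [ 0.   0.  12.1] shift [-0.2214 -0.0555  0.    ]
```

View pics/s11.png

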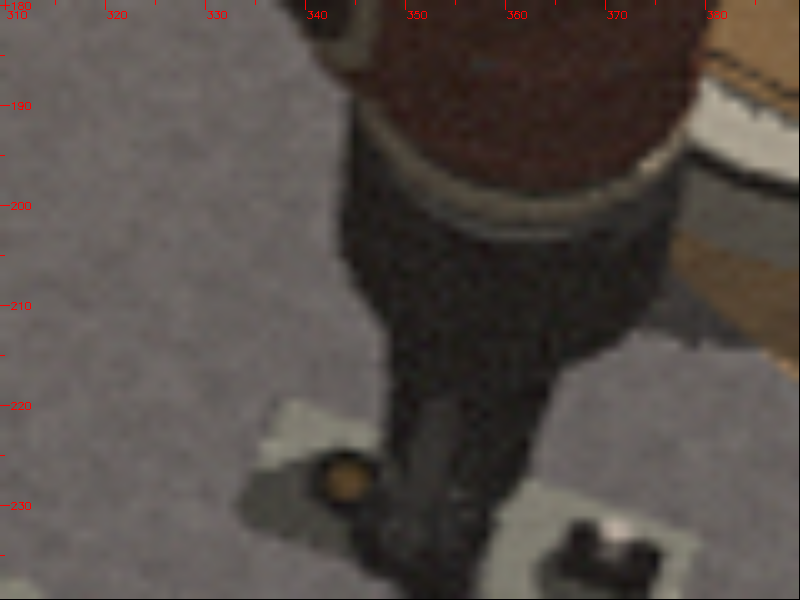

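View pics/tt.png

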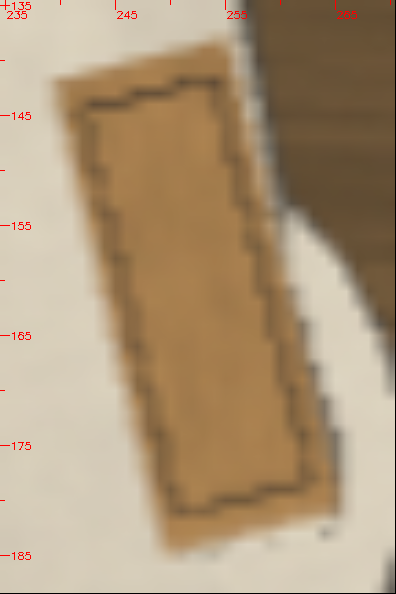

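View pics/ts.png

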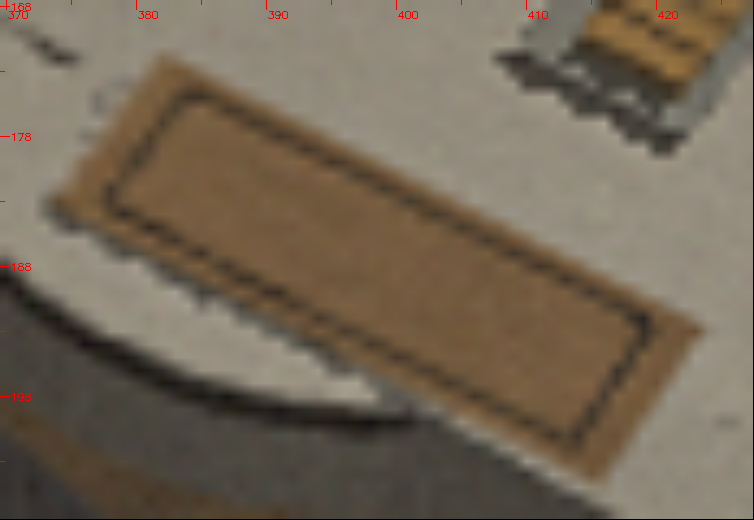

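Run:
```python
from fit import *
m=corners(57,19,45)
t=[(242.05,143.95),(254.8,141.8),(262.9,178.3),(250.7,181.05)]
s=[(419.65,192.3),(413.6,201.3),(377.8,182.3),(384.5,174.7)]
for ob in([('top',t),('scene',s)],[('top',t)],[('scene',s)]):
    x,e=solve(m,ob,[.57,.065,.26]);print(np.round(x[:2]*1000,1),np.degrees(x[2]),e)
# card 134x50 with own corners: see fit.py ; bushing collar now
```

```text
[571.6  65.5] 14.287123880041115 0.4213568660388184
[572.3  66.6] 14.082484522536078 0.23287184113403386
[571.2  64.2] 14.56018166105532 0.31954606591816975
```

Run:
```python
from h import *
delta(572,65.6,115,-75.5,([624,-157,115],-62.8))
```

```text
turn [ 0.   0.  12.7] shift [-0.2218 -0.0555  0.    ]
```

{"method": "jog_arm", "body": {"deltas": [[[0,0,12.7],[-0.2217,-0.0555,0],0.025],[[0,0,12.7],[-0.2217,-0.0555,0],0.025],[[0,0,12.7],[-0.2217,-0.0555,0],0.025],[[0,0,12.7],[-0.2217,-0.0555,0],0.025],[[0,0,12.7],[-0.2217,-0.0555,0],0.025],[[0,0,12.7],[-0.2217,-0.0555,0],0.025],[[0,0,12.7],[-0.2217,-0.0555,0],0.025],[[0,0,12.7],[-0.2217,-0.0555,0],0.025],[[0,0,12.7],[-0.2217,-0.0555,0],0.025],[[0,0,12.7],[-0.2217,-0.0555,0],0.025]]}}

```text
t: 19.02
tool_pos: [0.5716, 0.0642, 0.1144]
tool_rot: [2.482, -1.925, -0.001]
contact_force: [1.4, -0.6, -1.2]
opening: 0.0336
```

{"method": "jog_arm", "body": {"deltas": [[[0,0,0],[0,0,0.03],0.025],[[0,0,0],[0,0,0.05],0.025],[[0,0,0],[0,0,0.05],0.025],[[0,0,0],[0,0,0.05],0.025],[[0,0,0],[0,0,0.05],0.025]]}}

```text
t: 19.43
tool_pos: [0.5726, 0.0646, 0.0663]
tool_rot: [-2.482, 1.925, -0.002]
contact_force: [1.4, -0.1, -0.8]
opening: 0.0332
```

Run:
```python
from h import *
st()
s=get_image('scene');t=get_image('top');st()
tiles(s,[(365,155,64,50)],12,"pics/s12.png",1)
tiles(t,[(225,130,50,60)],10,"pics/t12.png",1)
```

```text
t 19.43 pos [572.6  64.6  66.3] psi -75.58 tilt [ 0.0012 -0.0001] F [ 1.4 -0.1 -0.8] T [ 0.   -0.01  0.01] open 33.2 q [-0.02  0.1   1.86 -0.    1.19  1.3 ]
t 19.53 pos [573.3  64.9  67.3] psi -75.55 tilt [ 0.0033 -0.0001] F [-0.2 -0.3 -0.7] T [ 0.01  0.04 -0.  ] open 33.7 q [-0.02  0.1   1.86 -0.    1.19  1.3 ]
```

View pics/s12.png

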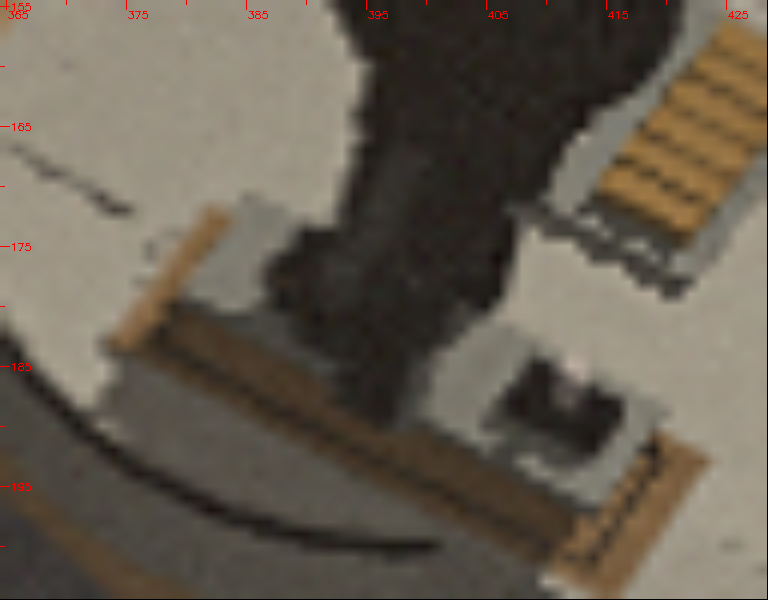

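View pics/t12.png

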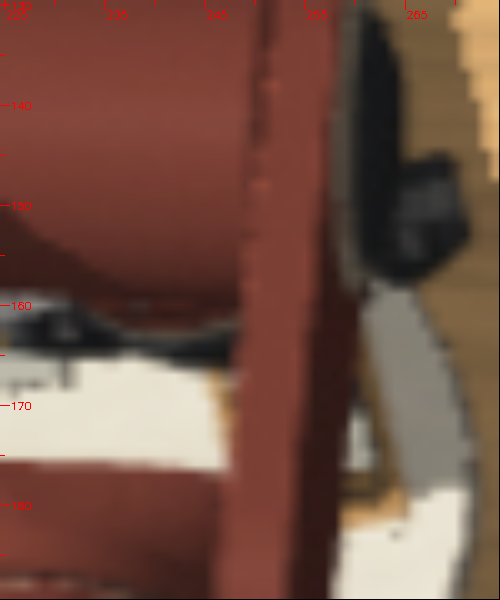

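```bash
cat > pf.py <<'E'
from fit import *
def pf(s,z,n='scene',m=None):
    m=corners(55,18,z) if m is None else m
    x,e=solve(m,[(n,s)],[.57,.065,.25]);print(n,z,np.round(x[:2]*1000,1),round(np.degrees(x[2]),2),round(e,2)); 
    return x
E
python3 - <<'E'
from pf import *
for z in(69,71): pf([(420.2,188.8),(414.3,197),(379.9,179.5),(385.1,170.75)],z)
E
```

```text
scene 69 [574.1  60. ] 15.06 0.34
scene 71 [574.9  58.7] 15.05 0.35
```

{"method": "jog_arm", "body": {"deltas": [[[0,0,0],[-0.001,0,0.008],0.025],[[0,0,0],[-0.001,0,0.013],0.025],[[0,0,0],[-0.001,0,0.0155],0.025],[[0,0,0],[-0.001,0,0.0155],0.025],[[0,0,0],[-0.001,0,0.0155],0.025],[[0,0,0],[-0.001,0,0.0155],0.025]]}}

```text
t: 20.03
tool_pos: [0.5716, 0.0664, 0.0499]
tool_rot: [-2.484, 1.923, -0.0]
contact_force: [-0.7, 0.4, -0.9]
opening: 0.0335
```

Run:
```python
from h import *
st()
s=get_image('scene');st()
tiles(s,[(365,160,64,48)],12,"pics/s13.png",1)
```

```text
t 20.03 pos [571.6  66.4  49.9] psi -75.5 tilt [ 0.0001 -0.    ] F [-0.7  0.4 -0.9] T [0.01 0.04 0.01] open 33.5 q [-0.01  0.12  1.87 -0.    1.16  1.3 ]
t 20.08 pos [571.7  66.4  50. ] psi -75.51 tilt [ 0.0003 -0.0001] F [ 0.7 -0.  -0.1] T [-0.02  0.03  0.01] open 33.8 q [-0.01  0.12  1.87 -0.    1.16  1.3 ]
```

View pics/s13.png

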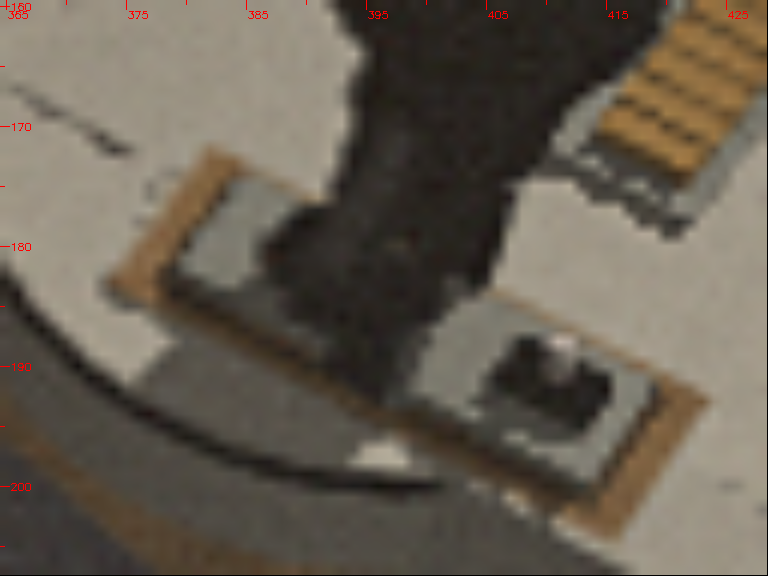

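Run:
```python
from pf import *
for z in(54,): 
  x=pf([(419.25,191.3),(413.7,200.2),(379.6,182.4),(384.3,173.8)],z)
  x=pf([(419.25,191.3),(413.7,200.2),(384.3,173.8)],z,m=corners(55,18,z)[[0,1,3]])
```

```text
scene 54 [573.7  60.9] 15.49 0.37
scene 54 [573.3  60.2] 15.82 0.15
```

Run:
```python
from pf import *
print(onz('scene',[(438.5,132.1)],.093), onz('top',[(160+112/6-.5,90+496/6-.5)],.093))
# pickup corners s9 : top(465,255) right(519,287) bottom(462,362) left(405,325)
f=lambda x,y:(355+x/5-.5,115+y/5-.5)
# (+,+)=right,(+,-)=bottom,(-,-)=left,(-,+)=top
x,e=solve(corners(19,35,65),[('scene',[f(519,287),f(462,362),f(405,325),f(465,255)])],[.643,.19,.22]);print(x*1000,np.degrees(x[2]),e)
g=lambda x,y:(160+x/6-.5,90+y/6-.5)
x,e=solve(corners(19,35,65),[('top',[g(237,262),g(371,233),g(381,302),g(249,330)])],[.643,.19,.22]);print(x*1000,np.degrees(x[2]),e)
```

```text
[[0.53024498 0.27132541 0.093     ]] [[0.53049145 0.27659597 0.093     ]]
[642.23956049 185.46972121 167.1874718 ] 9.579136521418425 0.4035190698035259
[642.05516428 190.20975709 216.83952014] 12.423989335440528 0.4386606104676121
```

{"method": "jog_arm", "body": {"deltas": [[[0,0,0],[0,0,0.002],0.025],[[0,0,0],[0,0,0.003],0.025],[[0,0,0],[0,0,0.004],0.025],[[0,0,0],[0,0,0.0045],0.025],[[0,0,0],[0,0,0.0045],0.025]]}}

```text
t: 20.5
tool_pos: [0.5717, 0.0664, 0.0469]
tool_rot: [2.484, -1.923, -0.0]
contact_force: [-4.3, 0.2, 7.4]
opening: 0.0337
```

Run:
```python
from h import *
st()
```

```text
t 20.5 pos [571.7  66.4  46.9] psi -75.5 tilt [-0.0005 -0.0002] F [-4.3  0.2  7.4] T [-0.08  0.83 -0.02] open 33.7 q [-0.01  0.12  1.87 -0.    1.15  1.3 ]
```

{"method": "jog_arm", "body": {"deltas": [[[0,0,0],[0,0,0.002],0.045],[[0,0,0],[0,0,0.002],0.05],[[0,0,0],[0,0,0.002],0.05],[[0,0,0],[0,0,-0.03],0.05],[[0,0,0],[0,0,-0.06],0.05],[[0,0,0],[0,0,-0.1],0.05],[[0,0,0],[0.2,0,-0.1],0.05],[[0,0,0],[0.2,0,-0.1],0.05],[[0,0,0],[0.2,0,-0.1],0.05],[[0,0,0],[0.2,0,-0.1],0.05],[[0,0,0],[0.2,0,-0.1],0.05],[[0,0,0],[0.2,0,-0.1],0.05]]}}

```text
t: 21.5
tool_pos: [0.6225, -0.1331, 0.1453]
tool_rot: [2.477, -1.93, 0.004]
contact_force: [-0.4, -0.0, 0.0]
opening: 0.0503
```

Run:
```python
from h import *
st()
s=get_image('scene');t=get_image('top');st()
cv2.imwrite("pics/sf.png",s[:,:,::-1]);cv2.imwrite("pics/tf.png",t[:,:,::-1])
tiles(s,[(365,165,64,45)],12,"pics/s14.png",1)
tiles(t,[(225,130,50,60)],10,"pics/t14.png",1)
```

```text
t 21.5 pos [ 622.5 -133.1  145.3] psi -75.83 tilt [ 0.0011 -0.0026] F [-0.4 -0.   0. ] T [-0.02 -0.02  0.02] open 50.3 q [-0.33  0.14  1.66 -0.    1.33  1.  ]
t 21.6 pos [ 621.4 -128.4  144.8] psi -75.65 tilt [-0.0006  0.0007] F [0.2 0.9 0. ] T [-0.03  0.01  0.01] open 50.1 q [-0.32  0.14  1.67  0.    1.34  1.  ]
```

View pics/s14.png

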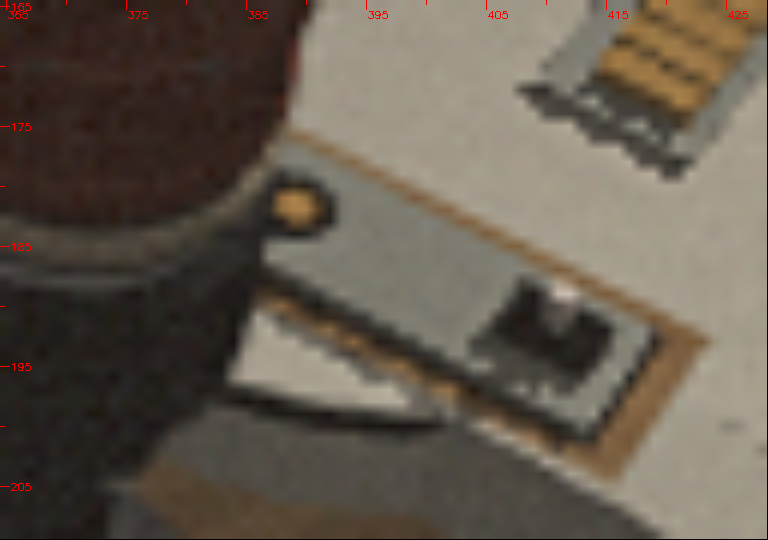

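View pics/t14.png

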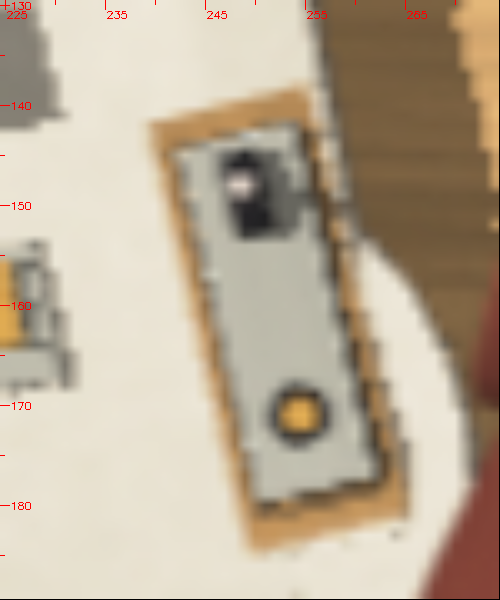

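Run:
```python
from pf import *
x=pf([(241.8,144.7),(254.5,141.7),(263.1,177),(250,179.8)],51,'top')
st(); delta(445.8,-357.5,140,-75.5)
a=np.radians(-75.5); b=np.array([571.7,66.0])+200*np.array([np.cos(a),np.sin(a)]); print(b); delta(445.8,-357.5,100,-75.5,([b[0],b[1],144.5],-75.5))
```

```text
top 51 [572.8  66.6] 14.78 0.44
t 21.6 pos [ 621.4 -128.4  144.8] psi -75.65 tilt [-0.0006  0.0007] F [0.2 0.9 0. ] T [-0.03  0.01  0.01] open 50.1 q [-0.32  0.14  1.67  0.    1.34  1.  ]
turn [ 0.03  0.05 -0.15] shift [0.1784 0.227  0.0048]
[ 621.77600081 -127.62952808]
turn [0. 0. 0.] shift [0.1785 0.2279 0.0445]
```

{"method": "jog_arm", "body": {"deltas": [[[0,0,0],[0.1785,0.228,0.01],0.05],[[0,0,0],[0.1785,0.228,0.02],0.05],[[0,0,0],[0.1785,0.228,0.04],0.05],[[0,0,0],[0.1785,0.228,0.044],0.05],[[0,0,0],[0.1785,0.228,0.044],0.05],[[0,0,0],[0.1785,0.228,0.044],0.05],[[0,0,0],[0.1785,0.228,0.044],0.05],[[0,0,0],[0.1785,0.228,0.044],0.05],[[0,0,0],[0.1785,0.228,0.044],0.05],[[0,0,0],[0.1785,0.228,0.044],0.05],[[0,0,0],[0.1785,0.228,0.044],0.05]]}}

```text
t: 22.52
tool_pos: [0.4466, -0.3557, 0.1016]
tool_rot: [-2.486, 1.92, -0.001]
contact_force: [0.0, -0.2, -0.7]
opening: 0.0502
```

Run:
```python
from h import *
st()
s=get_image('scene');t=get_image('top');st()
cv2.imwrite("pics/sf.png",s[:,:,::-1]);cv2.imwrite("pics/tf.png",t[:,:,::-1])
tiles(s,[(365,165,64,45)],12,"pics/s15.png",1)
tiles(s,[(220,205,64,45)],12,"pics/s15b.png",1)
```

```text
t 22.52 pos [ 446.6 -355.7  101.6] psi -75.38 tilt [0.0006 0.0001] F [ 0.  -0.2 -0.7] T [-0.02 -0.03 -0.04] open 50.2 q [-0.8   0.04  1.85  0.    1.25  0.51]
t 22.62 pos [ 446.7 -355.8  101.7] psi -75.36 tilt [ 0.0005 -0.0002] F [ 1.3  0.1 -0.1] T [-0.01 -0.01 -0.03] open 50.2 q [-0.8   0.04  1.85  0.    1.25  0.51]
```

View pics/s15.png

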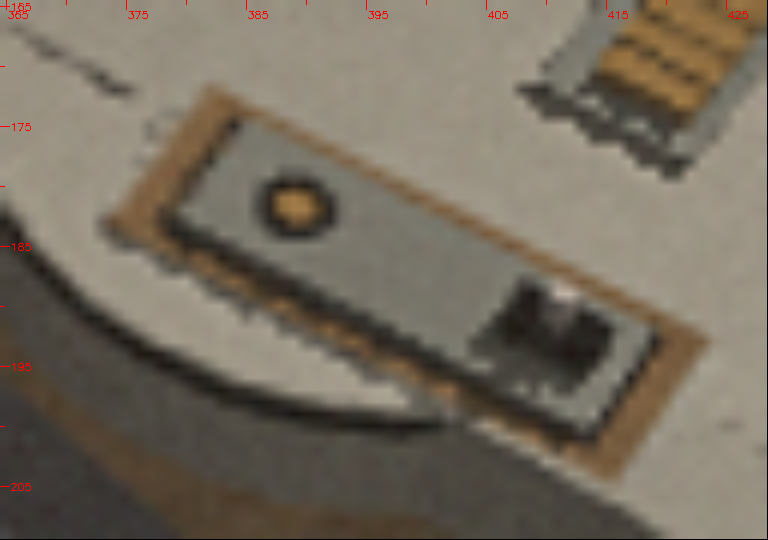

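View pics/s15b.png

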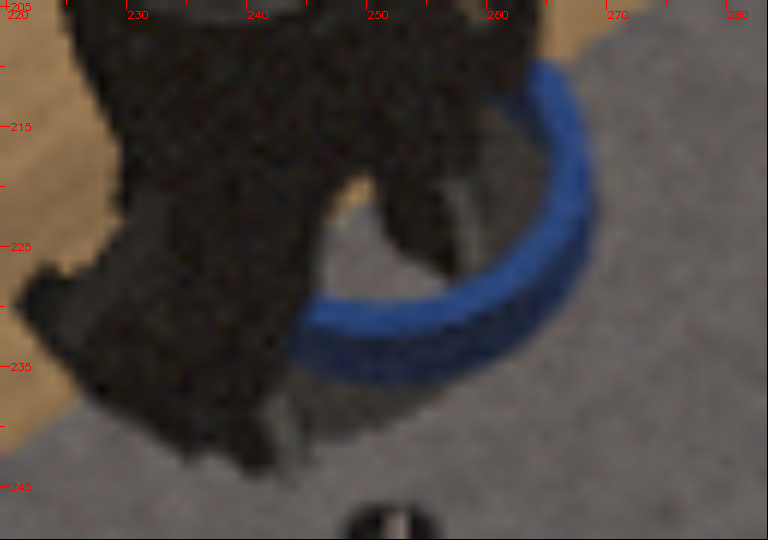

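View pics/tf.png

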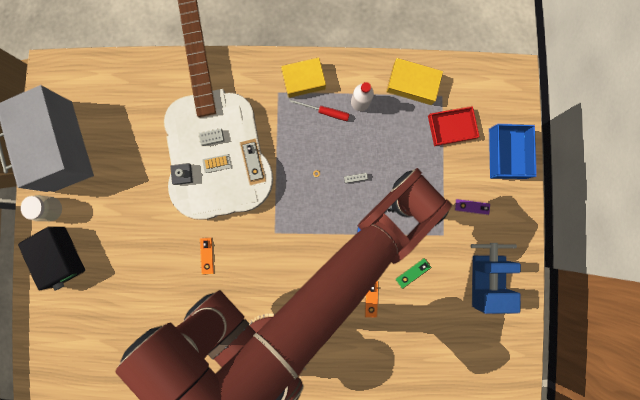

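Run:
```python
from pf import *
pf([(419.25,191.8),(413.7,200.5),(379.5,182.7),(384.9,174.7)],51)
print(onz('top',[(357.5,232),(390,232),(373,216),(373,247)],.03))
m=np.array([[-.032,0,.051]])
print('mark scene',onz('scene',[(365+298/12-.5,165+205/12-.5)],.051),'top',onz('top',[(225+299/10-.5,130+414/10-.5)],.051))
delta(445.8,-357.5,6,-75.5); delta(445.8,-357.5,6,-75.5,([446,-356.3,101],-75.5))
```

```text
scene 51 [573.9  61.9] 15.26 0.27
[[ 0.36588189 -0.2507763   0.03      ]
 [ 0.36714349 -0.3486747   0.03      ]
 [ 0.41444875 -0.29697784  0.03      ]
 [ 0.32167949 -0.29779086  0.03      ]]
mark scene [[0.54191017 0.05542644 0.051     ]] top [[0.54235524 0.05958753 0.051     ]]
turn [-0.03 -0.02  0.14] shift [0.0014 0.0013 0.0957]
turn [0. 0. 0.] shift [0.0011 0.0005 0.095 ]
```

Run:
```python
from h import *
c=np.array([[67,25],[67,-25],[-67,-25],[-67,25]],float)
def go(n,card,plate,mark,x0,y0,s):
    f=lambda a:np.array(a,float)/s+[x0-.5,y0-.5]
    H,_=cv2.findHomography(f(card),c)
    P=np.array([.572,.066,.045]); sh=proj(n,P+[0,0,.006])-proj(n,P)
    q=cv2.perspectiveTransform((f(plate+[mark])-sh).reshape(-1,1,2),H).reshape(-1,2)
    print(n,np.round(q,1).tolist(),'centre',np.round(q[:4].mean(0),2))
    d=(q[0]+q[1]-q[2]-q[3]);print('rel yaw',np.degrees(np.arctan2(d[1],d[0])))
go('scene',[(708,340),(612,478),(108,225),(215,88)],[(657,328),(590,432),(180,218),(245,122)],(298,205),365,165,12)
go('top',[(150,125),(305,87),(408,518),(252,553)],[(173,152),(300,122),(386,475),(255,503)],(299,414),225,130,10)
```

```text
scene [[56.2, 16.6], [57.5, -20.2], [-53.0, -18.2], [-54.8, 15.6], [-32.5, 0.8]] centre [ 1.47 -1.57]
rel yaw -0.25304989572852654
top [[56.3, 19.3], [56.0, -21.5], [-53.9, -22.0], [-53.4, 19.8], [-30.0, -0.1]] centre [ 1.25 -1.1 ]
rel yaw -0.003079034531462492
```

```bash
cat > ph.py <<'E'
from fit import *
from scipy.optimize import minimize
def wc(p,a,b,z):
    c,s=np.cos(p[2]),np.sin(p[2]); return corners(a,b,z)@np.array([[c,s,0],[-s,c,0],[0,0,1]])+[p[0],p[1],0]
SS=16
def cov(poly,x0,y0,w,h):
    m=np.zeros((h*SS,w*SS),np.uint8)
    q=((poly-[x0-.5,y0-.5])*SS-.5)
    cv2.fillPoly(m,[np.round(q*16).astype(np.int32)],255,shift=4)
    return cv2.resize(m,(w,h),interpolation=cv2.INTER_AREA)/255.
def lineseg(im,n,p0,a,b,z,ring,holes=(),ch=2,edges=(0,1,2,3)):
    pr=proj(n,wc(p0,a,b,z)); x0,y0=np.floor(pr.min(0)-6).astype(int); x1,y1=np.ceil(pr.max(0)+7).astype(int); w,h=x1-x0,y1-y0
    I=cv2.GaussianBlur(im[y0:y1,x0:x1].astype(float),(0,0),.5).mean(2) if ch is None else cv2.GaussianBlur(im[y0:y1,x0:x1,ch].astype(float),(0,0),.5)
    yy,xx=np.mgrid[y0:y1,x0:x1]
    def setup(p):
        P=proj(n,wc(p,a,b,z)); d=[]
        for i in range(4):
            A,B=P[i],P[(i+1)%4]; t=(B-A)/np.linalg.norm(B-A); nrm=np.array([t[1],-t[0]])
            if np.dot(P.mean(0)-A,nrm)>0:nrm=-nrm
            d.append((xx-A[0])*nrm[0]+(yy-A[1])*nrm[1])
        return P,np.array(d)
    P,d=setup(p0)
    dm=d.max(0); near=d.argmax(0)
    s=np.sort(d,0); 
    use=(np.abs(dm)<ring)&np.isin(near,edges)&(s[2]<-2)   # exclude corners
    for hx,hy,r in holes:
        hc=proj(n,wc(p0,0,0,z)[:1]+[np.cos(p0[2])*hx-np.sin(p0[2])*hy,np.sin(p0[2])*hx+np.cos(p0[2])*hy,0])[0]
        use&=np.hypot(xx-hc[0],yy-hc[1])>r
    def cost(v,full=False):
        c=cv2.GaussianBlur(cov(proj(n,wc(p0+np.array([v[0],v[1],v[2]/50])/1000*[1,1,1],a,b,z)) if 0 else proj(n,wc([p0[0]+v[0]/1e3,p0[1]+v[1]/1e3,p0[2]+v[2]/50],a,b,z)),x0,y0,w,h),(0,0),.5)
        cols=[]
        for i in edges: k=(near==i); cols+= [c*k,(1-c)*k]
        A=np.array([q[use] for q in cols]).T; y=I[use]
        co,*_=np.linalg.lstsq(A,y,rcond=None); r=y-A@co
        return (r@r)/len(y) if not full else (np.sqrt(r@r/len(y)),np.round(co))
    best=None
    for st0 in([0,0,0],[1.5,1,0],[-1.5,-1,0],[0,1.5,.3]):
        r=minimize(cost,st0,method='Nelder-Mead',options=dict(initial_simplex=np.array(st0)+np.array([[0,0,0],[1,0,0],[0,1,0],[0,0,.5]]),xatol=.02,fatol=1e-3))
        if best is None or r.fun<best.fun: best=r
    v=best.x; return np.array([p0[0]*1e3+v[0],p0[1]*1e3+v[1],np.degrees(p0[2]+v[2]/50)]),cost(v,True)
E
python3 - <<'E'
from ph import *
I0={n:cv2.imread(f"pics/{n}0.png")[:,:,::-1] for n in("scene","top")}
I1={'scene':cv2.imread("pics/sf.png")[:,:,::-1],'top':cv2.imread("pics/tf.png")[:,:,::-1]}
y=np.radians(14.6)
for n,pc,pp in(('scene',[.5715,.063,y],[.573,.062,y]),('top',[.5723,.0665,y],[.5728,.0666,y])):
    print(n)
    print(' card',lineseg(I0[n],n,np.array(pc),67,25,45,1.8))
    print(' card1',lineseg(I1[n],n,np.array(pc),67,25,45,1.8))
    print(' plate',lineseg(I1[n],n,np.array(pp),55,18,51,1.6,holes=[(36,0,5),(36,0,6)]))
E
```

```text
scene
 card (array([571.80750243,  62.32997106,  15.54557126]), (np.float64(8.74842908914959), array([ 58., 128.,  54.,  96.,  64., 121.,  49., 129.])))
 card1 (array([571.57534707,  63.2642205 ,  15.65186349]), (np.float64(11.286013501518553), array([ 62., 136.,  43.,  98.,  66., 127.,  82., 135.])))
 plate (array([573.29273298,  62.13909787,  14.78545174]), (np.float64(11.737598377070873), array([114.,  47., 102.,  35., 103.,  49., 102.,  93.])))
top
 card (array([572.0895903 ,  66.78908125,  15.09019815]), (np.float64(17.565243701030518), array([ 79., 183.,  81., 139.,  86., 179.,  74., 179.])))
 card1 (array([571.93817576,  67.36676482,  15.27032543]), (np.float64(20.4405812801423), array([ 90., 206.,  75., 154.,  98., 202., 101., 206.])))
 plate (array([573.15180004,  67.50283292,  14.666885  ]), (np.float64(11.306499916158934), array([158.,  82., 151.,  68., 172.,  65., 165.,  87.])))
```

{"method": "jog_arm", "body": {"deltas": [[[0,0,0],[0.001,0.001,0.04],0.05],[[0,0,0],[0.001,0.001,0.07],0.05],[[0,0,0],[0.001,0.001,0.09],0.05],[[0,0,0],[0.001,0.001,0.095],0.05],[[0,0,0],[0.001,0.001,0.095],0.05],[[0,0,0],[0.001,0.001,0.095],0.04],[[0,0,0],[0.001,0.001,0.095],0.03],[[0,0,0],[0.001,0.001,0.095],0.02],[[0,0,0],[0.001,0.001,0.095],0.014],[[0,0,0],[0.001,0.001,0.095],0.014],[[0,0,0],[0.001,0.001,0.095],0.014],[[0,0,0],[0.001,0.001,0.095],0.014]], "squeeze": 22}}

```text
t: 23.62
tool_pos: [0.4462, -0.3596, 0.0087]
tool_rot: [2.484, -1.924, 0.006]
contact_force: [0.5, 0.8, 6.9]
opening: 0.0221
```

Run:
```python
from h import *
st()
```

```text
t 23.62 pos [ 446.2 -359.6    8.7] psi -75.52 tilt [ 0.0031 -0.0024] F [0.5 0.8 6.9] T [ 0.24 -0.07  0.05] open 22.1 q [-0.81  0.17  1.89  0.    1.08  0.51]
```

{"method": "jog_arm", "body": {"deltas": [[[0,0,0],[0,0,-0.03],0.014],[[0,0,0],[0,0,-0.06],0.014],[[0,0,0],[0,0,-0.1],0.014],[[0,0,0],[0,0,-0.12],0.014],[[0,0,0],[0,0,-0.12],0.014],[[0,0,0],[0,0,-0.12],0.014],[[0,0,0],[0,0,-0.12],0.014],[[0,0,0],[0,0,-0.12],0.014]]}}

```text
t: 24.28
tool_pos: [0.4437, -0.3574, 0.1242]
tool_rot: [-2.483, 1.923, 0.006]
contact_force: [-1.0, 0.0, 0.3]
opening: 0.0216
```

Run:
```python
from h import *
st()
s=get_image('scene');st()
tiles(s,[(220,195,64,45)],12,"pics/s16.png",1)
delta(494,-150,122,-75.5,([446,-358,126],-75.5))
delta(542.7,58.7,115,-75.5,([494,-150,122],-75.5))
```

```text
t 24.28 pos [ 443.7 -357.4  124.2] psi -75.51 tilt [-0.0025  0.0026] F [-1.   0.   0.3] T [ 0.03 -0.01  0.01] open 21.6 q [-0.81  0.01  1.84 -0.    1.29  0.51]
t 24.33 pos [ 443.7 -357.4  124. ] psi -75.52 tilt [-0.0027  0.0028] F [-0.   0.2 -0.8] T [-0.04  0.    0.01] open 21.7 q [-0.81  0.02  1.84 -0.    1.29  0.51]
turn [0. 0. 0.] shift [-0.1894 -0.0986  0.004 ]
turn [0. 0. 0.] shift [-0.1899 -0.0994  0.007 ]
```

View pics/s16.png

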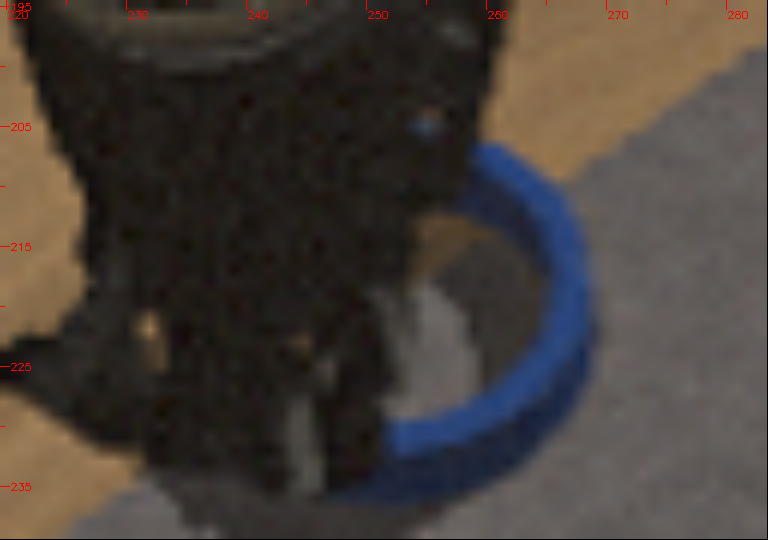

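{"method": "jog_arm", "body": {"deltas": [[[0,0,0],[-0.19,-0.099,0.004],0.014],[[0,0,0],[-0.19,-0.099,0.004],0.014],[[0,0,0],[-0.19,-0.099,0.004],0.014],[[0,0,0],[-0.19,-0.099,0.004],0.014],[[0,0,0],[-0.38,-0.198,0.008],0.014],[[0,0,0],[-0.38,-0.198,0.011],0.014],[[0,0,0],[-0.38,-0.198,0.011],0.014],[[0,0,0],[-0.38,-0.198,0.011],0.014],[[0,0,0],[-0.38,-0.198,0.011],0.014],[[0,0,0],[-0.38,-0.198,0.011],0.014],[[0,0,0],[-0.38,-0.198,0.011],0.014],[[0,0,0],[-0.38,-0.198,0.011],0.014]]}}

```text
t: 25.33
tool_pos: [0.5406, 0.0619, 0.1136]
tool_rot: [2.487, -1.917, -0.004]
contact_force: [-0.1, -0.7, -0.8]
opening: 0.0217
```

{"method": "jog_arm", "body": {"deltas": [[[0,0,0],[0,0,0.01],0.014],[[0,0,0],[0,0,0.01],0.014],[[0,0,0],[0,0,0.01],0.014],[[0,0,0],[0,0,0.01],0.014]]}}

```text
t: 25.67
tool_pos: [0.5409, 0.0577, 0.1046]
tool_rot: [2.481, -1.926, -0.001]
contact_force: [-0.2, -0.1, 0.6]
opening: 0.0218
```

Run:
```python
from h import *
st();delta(542.7,58.7,70,-75.5)
```

```text
t 25.67 pos [540.9  57.7 104.6] psi -75.63 tilt [-0.0012 -0.0002] F [-0.2 -0.1  0.6] T [-0.03  0.02  0.06] open 21.8 q [-0.03 -0.03  1.91 -0.    1.26  1.29]
turn [ 0.07  0.01 -0.13] shift [-0.0005 -0.002   0.0346]
```

Correct laterally and go to 10 mm above the mark, then look.

{"method": "jog_arm", "body": {"deltas": [[[0,0,0],[-0.0005,-0.0015,0.02],0.014],[[0,0,0],[-0.0005,-0.0015,0.033],0.014],[[0,0,0],[-0.0005,-0.0015,0.0345],0.014],[[0,0,0],[-0.0005,-0.0015,0.0345],0.014],[[0,0,0],[-0.0005,-0.0015,0.0345],0.014],[[0,0,0],[-0.0005,-0.0015,0.0345],0.014]]}}

```text
t: 26.17
tool_pos: [0.5433, 0.0598, 0.0717]
tool_rot: [-2.483, 1.923, -0.002]
contact_force: [-0.0, 0.2, -1.3]
opening: 0.0219
```

Run:
```python
from h import *
s=get_image('scene');st()
tiles(s,[(365,150,64,48)],12,"pics/s17.png",1)
p=ctrl.get_obs()['tool_pos'];delta(542.7,58.7,58.5,-75.5)
```

```text
t 26.22 pos [543.4  59.8  71.8] psi -75.52 tilt [ 0.0017 -0.0001] F [-0.7  0.   0.7] T [0.02 0.   0.03] open 21.6 q [-0.03  0.02  1.93 -0.    1.19  1.29]
turn [-0.09 -0.03 -0.02] shift [0.0009 0.001  0.0133]
```

View pics/s17.png

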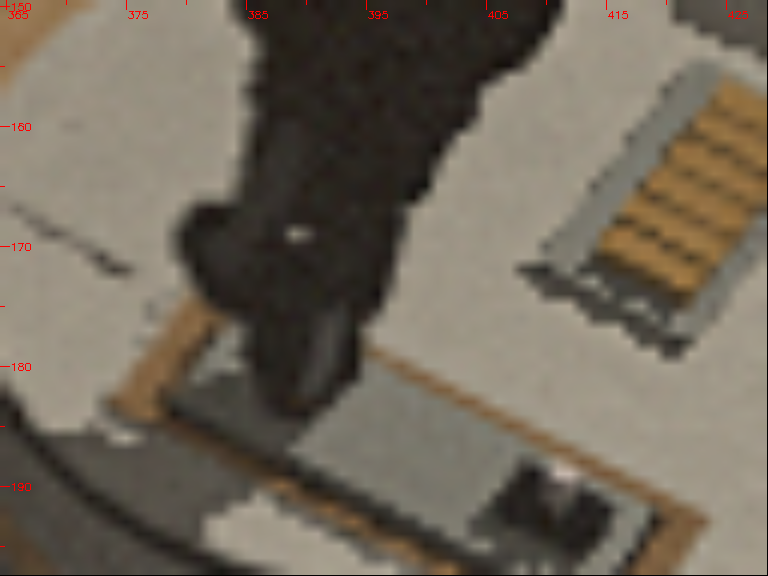

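{"method": "jog_arm", "body": {"deltas": [[[0,0,0],[0.0005,0.0005,0.004],0.014],[[0,0,0],[0.0005,0.0005,0.008],0.014],[[0,0,0],[0.0005,0.0005,0.01],0.014],[[0,0,0],[0.0005,0.0005,0.0115],0.014],[[0,0,0],[0.0005,0.0005,0.013],0.014],[[0,0,0],[0.0005,0.0005,0.013],0.014],[[0,0,0],[0.0005,0.0005,0.013],0.014]]}}

```text
t: 26.8
tool_pos: [0.5422, 0.0594, 0.0597]
tool_rot: [2.483, -1.923, -0.002]
contact_force: [-7.6, -0.9, 12.2]
opening: 0.0214
```

Run:
```python
from h import *
st()
```

```text
t 26.8 pos [542.2  59.4  59.7] psi -75.49 tilt [-0.0016 -0.0002] F [-7.6 -0.9 12.2] T [-0.03  1.19 -0.02] open 21.4 q [-0.03  0.04  1.93 -0.    1.17  1.29]
```

{"method": "jog_arm", "body": {"deltas": [[[0,0,0],[0,0,-0.002],0.014],[[0,0,0],[0,0,-0.002],0.014],[[0,0,0],[0,0,-0.002],0.035],[[0,0,0],[0,0,-0.002],0.045],[[0,0,0],[0,0,-0.002],0.045],[[0,0,0],[0,0,-0.03],0.045],[[0,0,0],[0,0,-0.06],0.045],[[0,0,0],[0,0,-0.1],0.045],[[0,0,0],[0.05,0,-0.12],0.045],[[0,0,0],[0.09,0,-0.12],0.045],[[0,0,0],[0.13,0,-0.12],0.045],[[0,0,0],[0.17,0,-0.12],0.045]]}}

```text
t: 27.8
tool_pos: [0.584, -0.1006, 0.1789]
tool_rot: [-2.484, 1.922, -0.003]
contact_force: [0.9, -0.9, 0.5]
opening: 0.0456
```

{"method": "jog_arm", "body": {"deltas": [[[0,0,0],[0.04,0.02,0],0.045],[[0,0,0],[0.08,0.04,0],0.045],[[0,0,0],[0.12,0.06,0],0.045],[[0,0,0],[0.15,0.07,0],0.045],[[0,0,0],[0.15,0.07,0],0.045],[[0,0,0],[0.15,0.07,0],0.045],[[0,0,0],[0.15,0.07,0],0.045]]}}

```text
t: 28.38
tool_pos: [0.5528, -0.2615, 0.1773]
tool_rot: [-2.483, 1.924, 0.002]
contact_force: [-0.4, -0.2, -0.0]
opening: 0.0446
```

Run:
```python
from h import *
s=get_image('scene');t=get_image('top');st()
cv2.imwrite("pics/sg.png",s[:,:,::-1]);cv2.imwrite("pics/tg.png",t[:,:,::-1])
tiles(s,[(365,120,128,90)],6,"pics/s18.png",1)
tiles(t,[(165,105,110,85)],7,"pics/t18.png",1)
```

```text
t 28.48 pos [ 553.2 -260.4  177.5] psi -75.42 tilt [-0.0003  0.0006] F [-0.5 -0.7 -0.1] T [ 0.07 -0.07  0.02] open 45.0 q [-0.56  0.06  1.7   0.    1.39  0.75]
```

View pics/s18.png

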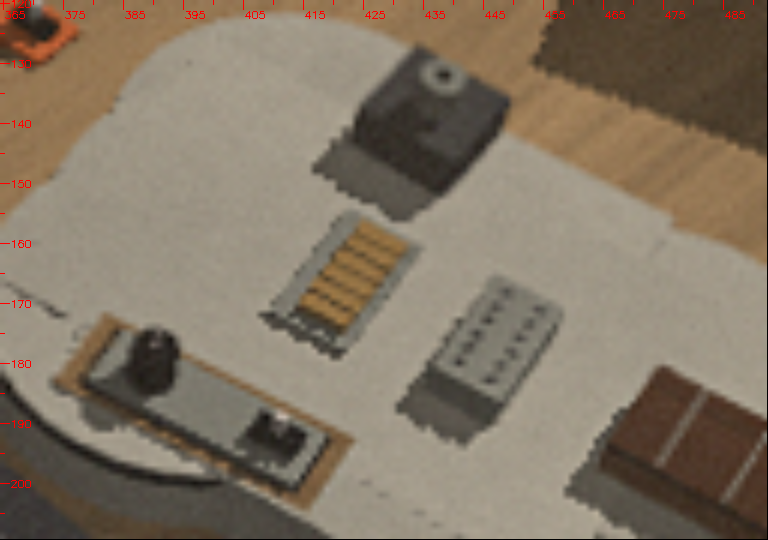

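View pics/t18.png

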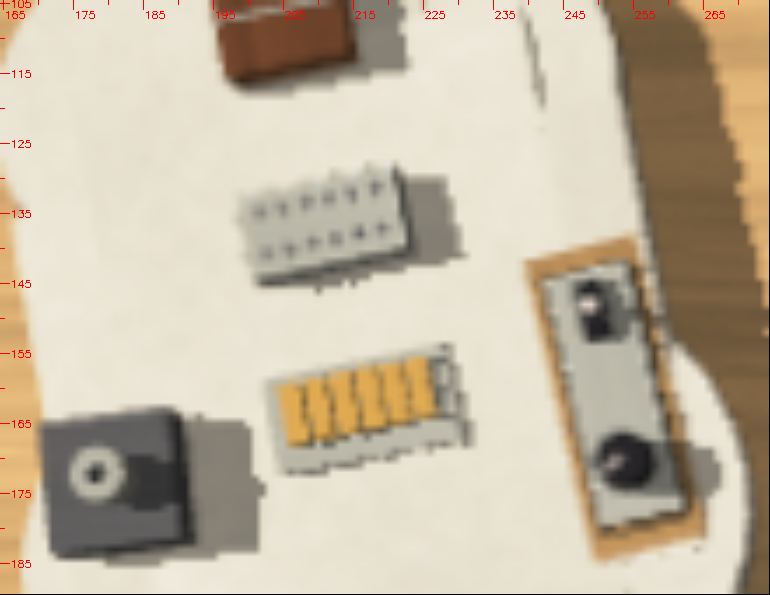

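View pics/tg.png

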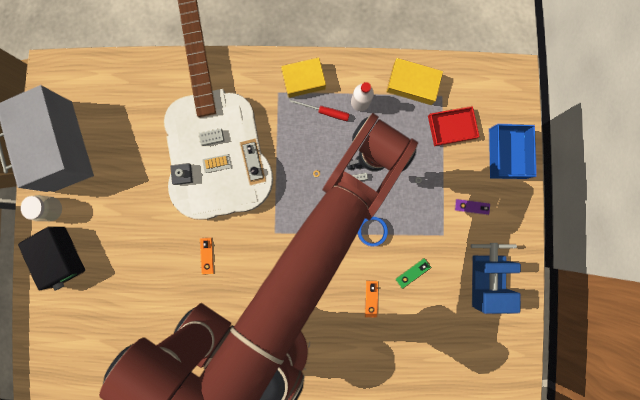

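Run:
```python
from ph import *
I1={'scene':cv2.imread("pics/sg.png")[:,:,::-1],'top':cv2.imread("pics/tg.png")[:,:,::-1]}
y=np.radians(14.6)
for n,pp in(('scene',[.573,.062,y]),('top',[.5728,.0666,y])):
    print(' plate',lineseg(I1[n],n,np.array(pp),55,18,51,1.6,holes=[(36,0,6),(-32,0,6)]))
```

```text
plate (array([573.52026326,  61.50402443,  14.92525385]), (np.float64(20.058882726930534), array([116.,  49.,  89.,  35., 107.,  51.,  94.,  81.])))
 plate (array([573.16809485,  67.78373366,  13.95504929]), (np.float64(15.307138096493292), array([158.,  82., 139.,  65., 173.,  66., 158.,  87.])))
```

```bash
python3 -c "
from station import job
print(job.finish_job())"
```

```text
the job is handed in; nothing more can be done
None
```

The layout is done and handed in at about 28.5 s. No verdict was reported.

- **Bushing:** It is fully home in the jig. It stopped at the expected height and held there at 22 N of push, and the pictures show the collar sitting on the block.
- **Wide pickup:** It lies flat, in line with the bridge by the top camera (yaw about 12.4° against the guitar's 12.6°).
    - "Midway" could mean from the bridge's centre or from its edge. I set it between the two, about 80 mm from the bridge's centre.
    - That leaves it about 5 mm off either exact reading, with gaps of roughly 40 mm to the bridge and 50 mm to the neck.
- **Control plate:** It lies on the card, about 1.3 mm off centre lengthways and under 1° turned, so it should be inside the outline.
    - The two cameras disagreed on its sideways position by about 1–1.5 mm, more than the 1 mm of room there, so I couldn't confirm that margin.
    - The last fit after placing the knob showed no clear movement.
- **Knob:** It stands upright on the round mark, centred within about 1 mm, and covers it.
- **Left alone:** The glue bottle was still upright in the last picture. The slim pickup and the coloured look-alikes were not touched. In the last picture the arm partly hid the slim pickup, but its visible part was where it had been.

The scene camera read 2–4 mm low in y compared with positions felt by the gripper. I therefore used both cameras together with the contact readings.

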